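Seat the angle post and hold a lug plate flush on its sloped face

TASK

Plug the angle post fully down into the square socket of the blue fixture base, with the low edge of its sloped face towards the yellow stripe, and let go of it. Then pick up the lug plate by its lug, lay its underside flat on the sloped face, centred and with its edges square to the face's, and finish while still gripping it and pressing it flush with a light steady push (about 10 N), as if it were to be tack-welded. Leave the oil filter, the bearing and the marker alone.

Things in the scene. Friction and masses are not known exactly. Their poses are not given: they have to be found in the camera images.
- fixture_base: Blue block 90 x 90 x 36 mm, bolted to the bench, with a yellow stripe along its front (-x) edge. Origin: centre of its underside, z up. In the middle of its top, square to its sides, a square socket 32 x 32 mm, 28 mm deep, with a 2 mm chamfer round the mouth. Its yaw varies by up to 0.3 rad either way.
- angle_post: Loose steel post, 0.46 kg, standing. Origin: centre of its underside, z up. From below: bright square plug 30 x 30 x 25 mm with tapered foot, then dark column 40 x 40 mm to height 74; its shoulder rests on the base's top when home (origin then 11 mm above the base's). Grip across y: flat sides 40 mm apart, free from height 25 to 86. Its -x (low edge side) starts within 0.5 rad of world -x.
- tilt_stage: Tilting stage at the post's head, between two cheeks flush with the column's y sides. Origin: on its hinge axis, 78 mm above the post's origin. Clamped by stiff friction (2 N m, a light push does not turn it) at 0.18 to 0.42 rad, different each start. 38 mm wide in y, so open fingers pass beside it (grip high: the gripper's body must clear it); its top is at most 103 mm above the post's origin.
- stage_face (a point): Centre of the sloped flat upper face of the tilting stage, 46 mm (x, along the slope) by 38 mm (y), 17 mm from the hinge axis. Its z is the face's outward normal, its -x points down the slope.
- low_edge (a point): Middle of the low (-x) edge of the sloped face, 23 mm down the slope from stage_face; axes as there.
- lug_plate: Loose bright steel part, 0.18 kg: flat base plate 60 (x) x 50 (y) x 6 mm (z) with an upright lug in its middle, 12 mm thick in y and 30 mm wide in x, round-topped, up to 49 mm above the underside. Lies flat, lug up. Origin: centre of the plate's underside; z up through the lug. Grip the lug across y. Turned half round about z it is the same. In yaw it lies within 0.5 rad of the world axes.
- oil_filter: Bystander: blue oil filter, 66 mm wide, 79 mm high, standing; origin at the centre of its underside. Leave alone.
- bearing: Bystander: ball bearing 62 mm wide, 16 mm high, lying flat; origin at the centre of its underside. Leave alone.
- marker: Bystander: black and white marker pen, 139 mm long (y), 17 mm thick, lying; origin at the centre of its underside. Leave alone.
Not all that is in view belongs to the job. Leave any orange look-alike of the lug_plate alone.

How it is judged:
On the way:
1. the angle post is fully home in the socket, low edge towards the yellow stripe, and released (z of angle_post in the frame of fixture_base below 0.014 m and horizontal distance between angle_post and fixture_base below 0.004 m and angle between angle_post's own z axis and vertical below 0.06 rad and x of low_edge in the frame of fixture_base below -0.015 m and contact force between angle_post and the fingers below 0.3 N), for 0.2 s.
At the end, for the whole second after the job is handed in: Post home in the socket (14 mm height, 4 mm sideways, 0.06 rad), face leaning to the stripe. Lug plate still gripped, flush on the face: normals within 0.06 rad, gap under 3 mm, centred within 12 mm each way, square within 0.15 rad, pressed with 3 to 35 N, still (z of angle_post in the frame of fixture_base below 0.014 m and horizontal distance between angle_post and fixture_base below 0.004 m and angle between angle_post's own z axis and vertical below 0.06 rad and x of low_edge in the frame of fixture_base below -0.015 m and x of lug_plate in the frame of stage_face between -0.012 and 0.012 m and y of lug_plate in the frame of stage_face between -0.012 and 0.012 m and z of lug_plate in the frame of stage_face between -0.003 and 0.003 m and angle between the z axis of lug_plate and the z axis of stage_face, either way round below 0.06 rad and angle between the x axis of lug_plate and the x axis of stage_face, either way round below 0.15 rad and contact force between lug_plate and tilt_stage between 3 and 35 N and contact force between lug_plate and the fingers above 3 N and linear speed of lug_plate below 0.02 m/s); the arm keeps its last pose, push and grip.
It fails at once if the oil filter is shoved aside (distance of oil_filter from where it was at the start of the episode above 0.03 m).
It fails at once if the bearing is shoved aside (distance of bearing from where it was at the start of the episode above 0.03 m).
It fails at once if the marker is shoved aside (distance of marker from where it was at the start of the episode above 0.03 m).
It also fails if it takes over 62 s, if anything falls off the work surface, if the arm or the gripper's body presses on something with over 40 N, if the wrist force passes 120 N, or if a joint passes its speed limit or range.

ROBOT

A 7-joint arm with a two-finger parallel gripper is mounted at the origin on a cart in front of the work surface, level with it; the furniture and walls round the work are solid. World frame = base frame: x ahead of the robot, y to its left, z up, the work surface at z = 0. Lengths are in m, angles in rad, forces in N, time in s.
With the tool pointing down it reaches from about 0.425 to 0.825 m from the base axis. Payload 3.6 kg.
Tool frame: the origin (TCP) lies at the very end of the fingers, on their centre line; the grasp point (between the pads) lies 19 mm behind it (ctrl.pinch_z is the distance from the TCP to the grasp point, in m); z points along the fingers, y is the line along which they close (so a half turn about z gives the same grasp; the last joint's range is limited). The gripper opens to 93 mm and grips with 3 to 60 N. Pads are 15 mm wide; open, the fingers measure 128 mm over their backs; the gripper's body (75 mm by 188 mm) begins 65 mm behind the grasp point.
Start: joints at [-1.236, 0.615, -0.013, 1.423, 0.008, 1.103, -0.04], TCP at [0.229, 0.608, 0.219] pointing down, gripper open.
Joint ranges: [-3.12, 3.12], [-0.3, 2.06], [-1.34, 1.32], [0.26, 2.42], [-1.36, 4.5], [0.01, 1.98], [-2.84, 2.84]. Speed limits (rad/s): [2.79, 2.79, 3.14, 3.14, 3.14, 3.14, 3.14].

INTERFACE

Orientations are given as a rotation vector (axis times angle).
In Python, from plant import telemetry, imaging, order, ctrl gives the robot as it stands.
- The arm moves only by the tool play_rows, never from a script. Its argument "rows" is a list of rows, each a list of 6 numbers: the shift along the tool's x, y, z as a fraction of full scale, then the turn, a rotation vector about the tool's x, y, z as a fraction of full scale. In form: [[tx, ty, tz, rx, ry, rz], ...]. A call has exactly 5 rows; each row is the pose to reach, as a shift and turn from the pose commanded when the call began, along the tool's axes at that moment; what a row does not reach only later rows make up. Full scale, the value 1, is 200 mm for a shift and pi/4 rad for a turn. A row lasts 1/12 s, in which the tool goes at most 41.7 mm and 7.16 degrees, less where a joint would pass 70% of its speed; a pose out of reach is approached as far as the arm can. A call with a number of a shift or a turn outside -1 to 1 is refused whole. A call with a gripper value outside its range is refused whole. "gripper" is the closure, from -1 (fully open) to 1 (shut), set as the call begins (left out, the last holds). The fingers move at their own pace and stop on an object; "squeeze" is the grip in N (left out, the last holds). Time passes only in rows, so rows that repeat a pose let the fingers close, or fill a call up. It gives the time, the measured TCP pose, the force, the opening and the grip force at its end, in the units of the state.
- telemetry.get_obs(): the state, without advancing time (a new reading comes with each control period).
- imaging.snapshot(name): name is "side" or "top" or "wrist"; returns the picture (384x512x3 uint8, red, green, blue); there is no depth.
- imaging.camera_info(name): a dict with "intrinsics" (3x3 intrinsics, pixels), "extrinsics" (4x4, takes a point from camera to world coordinates); the wrist camera has in their place "hand_eye" (4x4, takes a point from camera to tool coordinates, whose origin is the TCP and whose axes are the flange's). Camera axes: x right, y up, looking along -z (the intrinsics and any distortion apply to the point x, -y, -z); pixel columns grow to the right and rows downward; lengths in m; the calibration is good to about 2 mm. A picture is of the moment at which its call begins: read the wrist's pose just before it. camera_info takes no time and is no camera call.
- order.sign_off(): hands the job in; it is judged then, once.
The state is a dict: "time": time; "joints": joint angles; "joint_velocities": joint speeds; "effort": joint torques, N m; "tcp_pos": TCP position; "eef_rot": TCP orientation; "contact_force": force on the tool from outside, world axes, zero at the start; "torque": the same for the moment, N m; "finger_gap": finger opening in m; "gripper_force": force on a finger pad.
Only numpy, scipy, OpenCV 4.12 (cv2) and the standard library are available. Lean on these libraries where they do the work, as an engineer would, in place of code of your own. Each camera call takes 0.05 s, during which the arm holds its last target. There are 200 camera calls.

## Working session

There is one attempt and no reset: what is moved stays moved. The work goes in short steps, Python scripts to look and compute and a tool call to move; the robot and the scene stay as the last step left them, time stands still between calls to the robot, and variables do not carry over. Pictures are saved under pics/ and viewed, at most 10 in all, crops included, and the job is handed in when it is done.

Besides the shell and the picture viewer there is one more tool, called as name(argument=value, ...), one argument or row to a line, values as JSON. play_rows: Moves the arm, as the interface text tells. Its arguments: {"type":"object","properties":{"rows":{"type":"array"},"gripper":{"type":"number"},"squeeze":{"type":"number"}},"required":["rows"]}

```bash
mkdir -p pics
python3 - <<'E'
from plant import telemetry, imaging, order, ctrl
import cv2,numpy as np
print(telemetry.get_obs()); print(ctrl.pinch_z)
np.set_printoptions(precision=4,suppress=True)
for n in("top","side","wrist"):
    print(n,imaging.camera_info(n))
for n in("top","side"):
    cv2.imwrite(f"pics/{n}0.png",imaging.snapshot(n)[:,:,::-1])
E
```

```text
{'time': 0.0, 'joints': array([-1.23650079,  0.61587184, -0.01264943,  1.42486567,  0.00811455,
        1.10340016, -0.04037454]), 'joint_velocities': array([-4.12084702e-05,  3.02317934e-04,  6.64392227e-04,  3.24480234e-05,
       -1.37087412e-04, -9.62670504e-04,  1.48783349e-04]), 'effort': array([ 8.54798668e-05, -4.58933508e+01,  2.09239027e-01, -1.65738916e+01,
       -6.10778946e-02,  2.05632846e-02,  2.35765337e-04]), 'tcp_pos': array([0.22916516, 0.60742979, 0.21752284]), 'eef_rot': array([-0.56339811, -3.09023274,  0.00386255]), 'contact_force': array([-0.90049821, -0.00612647, -0.56226668]), 'torque': array([ 0.02257164, -0.02579695, -0.007138  ]), 'gripper_force': 0.0, 'finger_gap': 0.09280289464106983}
0.0188
top {'intrinsics': array([[379.4133,   0.    , 263.25  ],
       [  0.    , 379.4133, 181.8328],
       [  0.    ,   0.    ,   1.    ]]), 'extrinsics': array([[-0.017 ,  0.9808, -0.194 ,  0.2723],
       [-0.9991, -0.0243, -0.0352,  0.0658],
       [-0.0392,  0.1933,  0.9804,  1.0953],
       [ 0.    ,  0.    ,  0.    ,  1.    ]])}
side {'intrinsics': array([[438.5963,   0.    , 257.6936],
       [  0.    , 438.5963, 192.7353],
       [  0.    ,   0.    ,   1.    ]]), 'extrinsics': array([[-0.9999, -0.007 , -0.0156,  0.4542],
       [-0.0083, -0.5998,  0.8001,  0.8582],
       [-0.015 ,  0.8001,  0.5996,  0.6675],
       [ 0.    ,  0.    ,  0.    ,  1.    ]])}
wrist {'intrinsics': array([[275.7202,   0.    , 255.7232],
       [  0.    , 275.7202, 183.1007],
       [  0.    ,   0.    ,   1.    ]]), 'hand_eye': array([[-0.0006,  0.9677,  0.252 ,  0.0703],
       [ 1.    ,  0.0004,  0.0007, -0.0007],
       [ 0.0006,  0.252 , -0.9677, -0.1661],
       [ 0.    ,  0.    ,  0.    ,  1.    ]])}
```

View pics/top0.png

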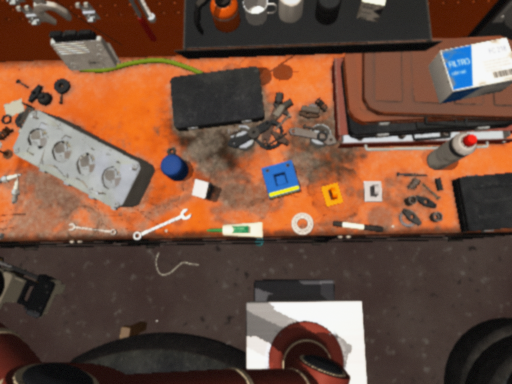

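View pics/side0.png

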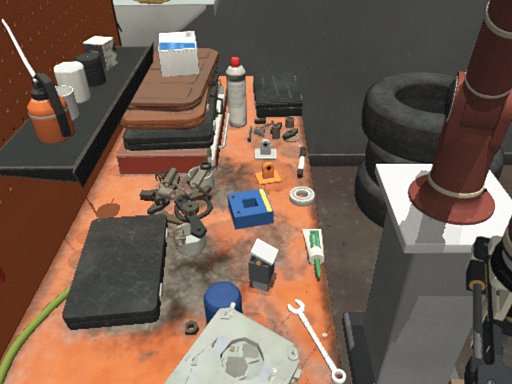

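Top view: the post is at about (203,188), base (281,180) with its stripe at the bottom (-x), bright lug plate (373,190), orange decoy (332,195), filter (174,164), bearing (302,223) and marker (357,226). The side view agrees, with the post at (263,265), base (250,208) and plate (265,152).

```bash
cat > h.py <<'E'
from plant import telemetry, imaging, order, ctrl
import cv2,numpy as np
from scipy.spatial.transform import Rotation as R
np.set_printoptions(precision=4,suppress=True)
def tcp():
    o=telemetry.get_obs();T=np.eye(4);T[:3,:3]=R.from_rotvec(o['eef_rot']).as_matrix();T[:3,3]=o['tcp_pos'];return T
def cam(n,T=None):
    i=imaging.camera_info(n);K=i['intrinsics']
    return K,(i['extrinsics'] if n!='wrist' else T@i['hand_eye'])
F=np.diag([1,-1,-1.])
def onz(px,z,K,E):
    "pixels -> world at height z"
    px=np.atleast_2d(px).astype(float);z=np.broadcast_to(z,len(px))
    d=(E[:3,:3]@F@np.linalg.inv(K)@np.c_[px,np.ones(len(px))].T).T
    return E[:3,3]+d*((z-E[2,3])/d[:,2])[:,None]
def proj(P,K,E):
    p=(np.atleast_2d(P)-E[:3,3])@E[:3,:3]@F@K.T
    return p[:,:2]/p[:,2:]
def down(yaw):
    "tool pointing down, tool x at angle yaw in world"
    c,s=np.cos(yaw),np.sin(yaw);return np.array([[c,s,0],[s,-c,0],[0,0,-1.]])
def delta(T,p,Rm):
    "units for play_rows from pose T to (p,Rm)"
    return np.r_[T[:3,:3].T@(np.asarray(p)-T[:3,3])/.2, R.from_matrix(T[:3,:3].T@Rm).as_rotvec()/(np.pi/4)]
E
python3 - <<'E'
from h import *
K,E=cam('top')
for n,p,z in[('post',(202,188),.09),('base',(281,180),.036),('plate',(373,190),.01),('orange',(332,195),.01),('filter',(174,164),.04),('bearing',(302,223),.01),('m1',(334,224),.01),('m2',(382,228),.01)]:print(n,onz(p,z,K,E))
K,E=cam('side')
for n,p,z in[('posttop',(265,250),.09),('base',(250,208),.036),('plate',(265,155),.01)]:print(n,onz(p,z,K,E))
T=tcp();print(T)
# wrist camera offset in the tool, looking dir
print(onz((256,192),.03,*cam('wrist',T)))
E
```

```text
post [[0.4584 0.2683 0.09  ]]
base [[0.4861 0.0532 0.036 ]]
plate [[ 0.4554 -0.2103  0.01  ]]
orange [[ 0.4436 -0.0925  0.01  ]]
filter [[0.5402 0.3609 0.04  ]]
bearing [[ 0.3651 -0.0036  0.01  ]]
m1 [[ 0.3604 -0.0939  0.01  ]]
m2 [[ 0.3464 -0.2275  0.01  ]]
posttop [[0.4541 0.2663 0.09  ]]
base [[0.4878 0.0738 0.036 ]]
plate [[ 0.4521 -0.1965  0.01  ]]
[[-0.9356  0.353  -0.0007  0.2292]
 [ 0.353   0.9356 -0.0022  0.6075]
 [-0.0001 -0.0023 -1.      0.2176]
 [ 0.      0.      0.      1.    ]]
[[0.2608 0.5945 0.03  ]]
```

Run:
```python
from h import *
T=tcp();print(delta(T,[.46,.265,.24],down(np.pi)))
```

```text
[-1.684  -1.1952 -0.1091 -0.0029 -0.0004 -0.4593]
```

play_rows(
  rows=[
    [-0.16, -0.11, -0.01, 0, 0, 0],
    [-0.32, -0.22, -0.02, 0, 0, 0],
    [-0.48, -0.34, -0.03, 0, 0, 0],
    [-0.64, -0.45, -0.04, 0, 0, 0],
    [-0.8, -0.56, -0.05, 0, 0, 0],
  ],
)

```text
time: 0.52
tcp_pos: [0.3401, 0.4449, 0.2283]
eef_rot: [-0.563, -3.09, 0.002]
contact_force: [0.8, -0.1, -0.2]
finger_gap: 0.0928
gripper_force: 0.0
```

play_rows(
  rows=[
    [-0.16, -0.11, -0.01, 0, 0, -0.1],
    [-0.32, -0.22, -0.02, 0, 0, -0.2],
    [-0.48, -0.34, -0.03, 0, 0, -0.3],
    [-0.64, -0.45, -0.04, 0, 0, -0.4],
    [-0.8, -0.57, -0.06, 0, 0, -0.46],
  ],
)

```text
time: 0.93
tcp_pos: [0.4494, 0.2819, 0.2402]
eef_rot: [0.007, -3.14, 0.001]
contact_force: [0.2, 0.7, -0.0]
finger_gap: 0.093
gripper_force: 0.0
```

Run:
```python
from h import *
T=tcp();print(T,telemetry.get_obs()['joints'])
cv2.imwrite("pics/w1.png",imaging.snapshot('wrist')[:,:,::-1])
np.save("Tw1.npy",T)
d=delta(T,[.475,.06,.2],down(np.pi));print(d)
```

```text
[[-1.     -0.0043 -0.0013  0.4494]
 [-0.0043  1.     -0.0007  0.2819]
 [ 0.0013 -0.0007 -1.      0.2402]
 [ 0.      0.      0.      1.    ]] [-0.553   0.4082 -0.0698  1.736   0.0327  0.9999  0.9403]
[-0.1235 -1.1098  0.2014 -0.0008 -0.0016  0.0055]
```

View pics/w1.png

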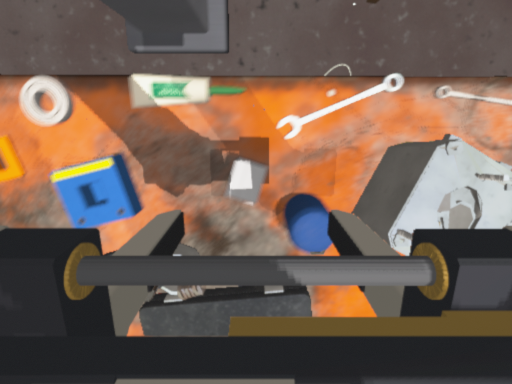

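play_rows(
  rows=[
    [-0.02, -0.2, 0.04, 0, 0, 0],
    [-0.04, -0.4, 0.08, 0, 0, 0],
    [-0.06, -0.6, 0.12, 0, 0, 0],
    [-0.08, -0.8, 0.16, 0, 0, 0],
    [-0.1, -0.98, 0.2, 0, 0, 0],
  ],
)

```text
time: 1.4
tcp_pos: [0.4687, 0.0852, 0.2002]
eef_rot: [-0.001, -3.141, 0.001]
contact_force: [-0.2, 0.5, 0.0]
finger_gap: 0.0929
gripper_force: 0.0
```

play_rows(
  rows=[
    [-0.02, -0.12, 0, 0, 0, 0],
    [-0.02, -0.12, 0, 0, 0, 0],
    [-0.02, -0.12, 0, 0, 0, 0],
    [-0.02, -0.12, 0, 0, 0, 0],
    [-0.02, -0.12, 0, 0, 0, 0],
  ],
)

```text
time: 1.82
tcp_pos: [0.473, 0.0657, 0.2007]
eef_rot: [0.006, -3.141, -0.001]
contact_force: [-0.2, 1.3, -0.1]
finger_gap: 0.0927
gripper_force: 0.0
```

Run:
```python
from h import *
T=tcp();print(T)
cv2.imwrite("pics/w2.png",imaging.snapshot('wrist')[:,:,::-1])
np.save("Tw2.npy",T)
d=delta(T,[.44,-.20,.2],down(np.pi));print(d)
```

```text
[[-1.     -0.0035 -0.0001  0.473 ]
 [-0.0035  1.      0.0009  0.0657]
 [ 0.0001  0.0009 -1.      0.2007]
 [ 0.      0.      0.      1.    ]]
[ 0.1696 -1.3277  0.0021  0.0012 -0.0002  0.0045]
```

View pics/w2.png

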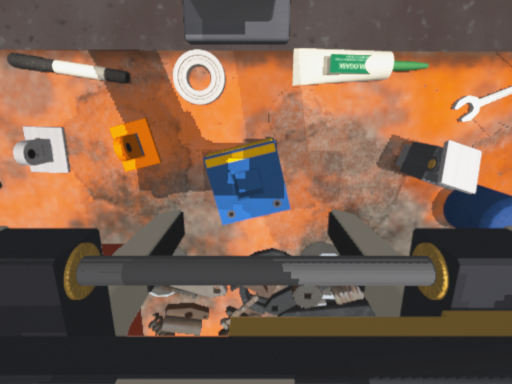

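w2 (TCP over the base): base top at about (204,155),(274,140),(289,208),(219,222). The stripe is on the upper (-x) side and the socket is at (246,183). The plate is at (45,150), and the post's head at (462,166). Next I look at the post up close.

play_rows(
  rows=[
    [0, 0.2, 0, 0, 0, 0],
    [0, 0.4, 0.02, 0, 0, 0],
    [0, 0.6, 0.05, 0, 0, 0],
    [0, 0.8, 0.1, 0, 0, 0],
    [0, 1.0, 0.15, 0, 0, 0],
  ],
)

```text
time: 2.28
tcp_pos: [0.4724, 0.2672, 0.1707]
eef_rot: [-0.004, 3.141, 0.002]
contact_force: [1.1, -0.1, -0.1]
finger_gap: 0.0932
gripper_force: 0.0
```

play_rows(
  rows=[
    [0, 0.01, 0, 0, 0, 0],
    [0, 0.01, 0, 0, 0, 0],
    [0, 0.01, 0, 0, 0, 0],
    [0, 0.01, 0, 0, 0, 0],
    [0, 0.01, 0, 0, 0, 0],
  ],
)

```text
time: 2.7
tcp_pos: [0.4736, 0.2639, 0.1711]
eef_rot: [0.004, 3.141, -0.001]
contact_force: [-0.3, -0.3, 1.3]
finger_gap: 0.093
gripper_force: 0.0
```

Run:
```python
from h import *
T=tcp();print(T)
im=imaging.snapshot('wrist')[:,:,::-1];cv2.imwrite("pics/w3.png",im)
np.save("Tw3.npy",T)
z=lambda im,a,b,c,d:cv2.resize(im[b:d,a:c],(400,400),interpolation=cv2.INTER_CUBIC)
w2=cv2.imread("pics/w2.png")
cv2.imwrite("pics/m1.png",np.hstack([z(w2,195,130,295,230),z(im,195,110,315,230)]))
```

```text
[[-1.      0.0023  0.0007  0.4736]
 [ 0.0023  1.     -0.0008  0.2639]
 [-0.0007 -0.0008 -1.      0.1711]
 [ 0.      0.      0.      1.    ]]
```

View pics/m1.png

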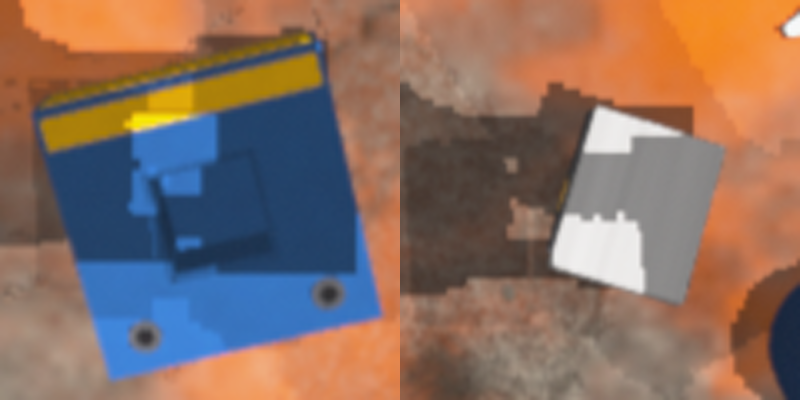

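```bash
cat > fit.py <<'E'
from h import *
from scipy.optimize import least_squares
K,E3=cam('wrist',np.load("Tw3.npy"));_,E2=cam('wrist',np.load("Tw2.npy"))
def face(p):
    x,y,w,t=p;c,s=np.cos(w),np.sin(w);Rz=np.array([[c,-s,0],[s,c,0],[0,0,1]])
    n=np.array([-np.sin(t),0,np.cos(t)]);ex=np.array([np.cos(t),0,np.sin(t)]);ey=np.array([0,1,0])
    C=np.array([0,0,.078])+.017*n
    return [x,y,0]+np.array([C+a*.023*ex+b*.019*ey for a,b in[(-1,-1),(-1,1),(1,1),(1,-1)]])@Rz.T
m=np.array([(197,103),(324,150),(285,304),(152,266)])*.3+[195,110]
f=least_squares(lambda p:(proj(face(p),K,E3)-m).ravel(),[.46,.265,0,.3]);print('post',f.x,f.fun)
def base(p):
    x,y,w=p[:3];c,s=np.cos(w),np.sin(w);Rz=np.array([[c,-s,0],[s,c,0],[0,0,1]])
    return [x,y,.036]+np.array([(a*.045,b*.045,0) for a,b in[(-1,-1),(-1,1),(1,1),(1,-1)]])@Rz.T
b=np.array([(37,114),(320,47),(382,316),(110,380)])/4+[195,130]
g=least_squares(lambda p:(proj(base(p),K,E2)-b).ravel(),[.48,.06,0]);print('base',g.x,g.fun)
# socket far-bottom mouth check
E
python3 fit.py
```

```text
post [ 0.463   0.2713 -0.3074  0.4704] [-0.1993  1.0576  0.7853 -0.6979  0.2158  0.2957 -0.7673 -0.6216]
base [0.4907 0.0557 0.2385] [-1.1701 -0.2402  0.6562 -0.9506  0.4193  1.0442  0.1113  0.4018]
```

```bash
cat > bfit.py <<'E'
from h import *
from scipy.optimize import minimize
c8=np.array([(a*.045,b*.045,z) for a in(-1,1) for b in(-1,1) for z in(0,.036)])
def mask(im,x0,y0,x1,y1):
    h=cv2.cvtColor(im,cv2.COLOR_BGR2HSV);m=((h[...,0]>100)&(h[...,0]<125)&(h[...,1]>110)&(h[...,2]>40))|((h[...,0]>=20)&(h[...,0]<35)&(h[...,1]>170)&(h[...,2]>100))
    o=np.zeros(m.shape,np.uint8);o[y0:y1,x0:x1]=m[y0:y1,x0:x1]
    o=cv2.morphologyEx(o,cv2.MORPH_OPEN,np.ones((2,2)))
    n,l,s,_=cv2.connectedComponentsWithStats(cv2.dilate(o,np.ones((3,3))));k=1+s[1:,4].argmax();o=o*(l==k).astype(np.uint8)
    return cv2.fillConvexPoly(np.zeros(m.shape,np.uint8),cv2.convexHull(cv2.findNonZero(o)),255)
V=[('w2',cam('wrist',np.load('Tw2.npy')),(190,125,300,232)),('w1',cam('wrist',np.load('Tw1.npy')),(45,140,150,228)),('side0',cam('side'),(220,180,285,235)),('top0',cam('top'),(255,150,310,205))]
D=[]
for n,(K,E),r in V: D.append((n,K,E,cv2.resize(mask(cv2.imread(f'pics/{n}.png'),*r),None,fx=4,fy=4,interpolation=cv2.INTER_LINEAR)>127))
def cost(p,D):
    c=0
    Rz=R.from_euler('z',p[2]).as_matrix()
    for n,K,E,m in D:
        h=cv2.convexHull(((proj(c8@Rz.T+[p[0],p[1],0],K,E)*4+1.5)*16).astype(np.int32))
        q=cv2.fillConvexPoly(np.zeros(m.shape,np.uint8),h,1,shift=4)>0
        c+=1-(q&m).sum()/(q|m).sum()
    return c
s=np.array([[.49,.056,.23]]+[[.496,.056,.23],[.49,.062,.23],[.49,.056,.29]])
if __name__=="__main__":
  for d in[[x] for x in D]+[D[:3]]:
    f=minimize(cost,s[0],args=(d,),method='Nelder-Mead',options=dict(initial_simplex=s,xatol=1e-4,fatol=1e-5));print([x[0] for x in d],f.x,f.fun)
E
python3 bfit.py
python3 - <<'E'
exec(open('fit.py').read())
for t in(.3,.36,.42):
    f=least_squares(lambda p:(proj(face([*p,t]),K,E3)-m).ravel(),[.46,.265,0]);print(t,f.x,f.cost)
E
```

```text
['w2'] [0.4934 0.0563 0.2501] 0.09004744888993033
['w1'] [0.4961 0.0512 0.2985] 0.09027612944062036
['side0'] [0.4876 0.0543 0.211 ] 0.09037428595788222
['top0'] [0.4945 0.0536 0.2297] 0.13093980992608234
['w2', 'w1', 'side0'] [0.4924 0.0556 0.2584] 0.34131089966419126
post [ 0.463   0.2713 -0.3074  0.4704] [-0.1993  1.0576  0.7853 -0.6979  0.2158  0.2957 -0.7673 -0.6216]
base [0.4907 0.0557 0.2385] [-1.1701 -0.2402  0.6562 -0.9506  0.4193  1.0442  0.1113  0.4018]
0.3 [ 0.4606  0.272  -0.2966] 3.8921491916684485
0.36 [ 0.4614  0.2717 -0.3004] 2.8398261161832
0.42 [ 0.4623  0.2715 -0.3042] 1.9795454478260164
```

Run:
```python
from h import *
T=tcp();print(delta(T,[.462,.2715,.171],down(np.pi-.305)),delta(T,[.462,.2715,.038],down(np.pi-.305)))
```

```text
[ 0.0583  0.0372  0.0004 -0.0006  0.001   0.3854] [ 0.0588  0.0375  0.6654 -0.0006  0.001   0.3854]
```

play_rows(
  rows=[
    [0.058, 0.037, 0, 0, 0, 0.12],
    [0.058, 0.037, 0, 0, 0, 0.26],
    [0.058, 0.037, 0, 0, 0, 0.385],
    [0.058, 0.037, 0.1, 0, 0, 0.385],
    [0.058, 0.037, 0.2, 0, 0, 0.385],
  ],
  gripper=-0.5,
)

```text
time: 3.17
tcp_pos: [0.463, 0.2727, 0.1318]
eef_rot: [0.475, 3.102, 0.004]
contact_force: [-0.5, 1.0, 0.1]
finger_gap: 0.0704
gripper_force: 0.0
```

play_rows(
  rows=[
    [0, 0, 0.1, 0, 0, 0],
    [0, 0, 0.2, 0, 0, 0],
    [0, 0, 0.3, 0, 0, 0],
    [0, 0, 0.4, 0, 0, 0],
    [0, 0, 0.465, 0, 0, 0],
  ],
)

```text
time: 3.58
tcp_pos: [0.4614, 0.2716, 0.0364]
eef_rot: [-0.475, -3.104, 0.002]
contact_force: [-0.2, -0.4, 1.0]
finger_gap: 0.0697
gripper_force: 0.0
```

play_rows(
  rows=[
    [0, 0, 0, 0, 0, 0],
    [0, 0, 0, 0, 0, 0],
    [0, 0, 0, 0, 0, 0],
    [0, 0, 0, 0, 0, 0],
    [0, 0, 0, 0, 0, 0],
  ],
  gripper=1,
  squeeze=35,
)

```text
time: 4.0
tcp_pos: [0.4621, 0.273, 0.0388]
eef_rot: [0.473, 3.104, 0.001]
contact_force: [0.6, -1.6, 0.9]
finger_gap: 0.041
gripper_force: 1.0
```

play_rows(
  rows=[
    [0, 0, 0, 0, 0, 0],
    [0, 0, 0, 0, 0, 0],
    [0, 0, 0, 0, 0, 0],
    [0, 0, 0, 0, 0, 0],
    [0, 0, 0, 0, 0, 0],
  ],
)

```text
time: 4.42
tcp_pos: [0.462, 0.273, 0.0387]
eef_rot: [0.473, 3.105, 0.001]
contact_force: [-1.0, -2.4, 5.3]
finger_gap: 0.0401
gripper_force: 35.0
```

Run:
```python
from h import *
T=tcp();print(T)
np.save("Tg.npy",T)
cv2.imwrite("pics/s2.png",imaging.snapshot('side')[:,:,::-1]);cv2.imwrite("pics/w4.png",imaging.snapshot('wrist')[:,:,::-1])
z=lambda im,a,b,c,d:cv2.resize(im[b:d,a:c],(400,400),interpolation=cv2.INTER_CUBIC)
cv2.imwrite("pics/m2.png",np.hstack([z(cv2.imread("pics/s2.png"),200,170,330,300),z(cv2.imread("pics/w4.png"),155,60,355,260)]))
```

```text
[[-0.9547  0.2975  0.0012  0.462 ]
 [ 0.2975  0.9547  0.0002  0.273 ]
 [-0.0011  0.0005 -1.      0.0387]
 [ 0.      0.      0.      1.    ]]
```

View pics/m2.png

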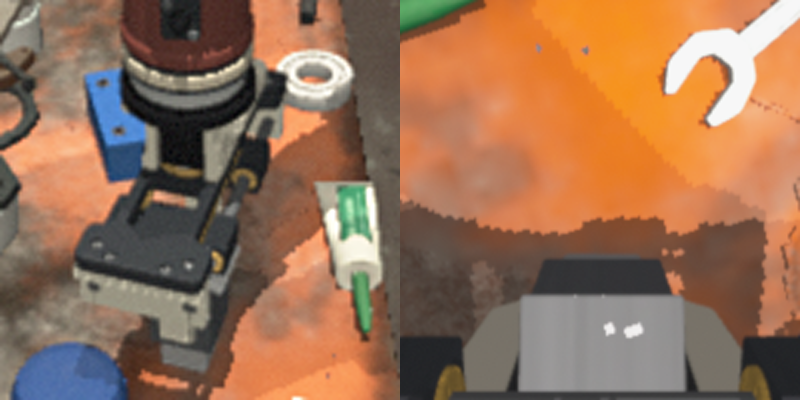

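Run:
```python
from h import *
T=np.load('Tg.npy');K,E=cam('wrist',T);Rz=T[:3,:3]@np.diag([-1,1,-1.])
for t in(.36,.42):
  for dx in(-.004,0,.004):
    o=np.array([*T[:2,3],0])+Rz@[dx,0,0]
    P=np.array([[-.017*np.sin(t)-.023*np.cos(t),s*.019,.078+.017*np.cos(t)-.023*np.sin(t)] for s in(-1,1)]+[[-.02,s*.02,.025] for s in(-1,1)]+[[-.015,s*.015,.0] for s in(-1,1)])
    print(t,dx,proj(o+P@Rz.T,K,E).round(1).tolist())
g=cv2.cvtColor(cv2.imread('pics/w4.png'),cv2.COLOR_BGR2GRAY);print(g[180:215,235:275].mean(1).round().astype(int))
print(delta(T,[.462,.273,.12],T[:3,:3]),telemetry.get_obs()['joints'])
```

```text
0.36 -0.004 [[215.4, 199.7], [299.3, 199.7], [227.2, 182.3], [286.6, 182.3], [237.2, 180.5], [276.4, 180.5]]
0.36 0 [[215.8, 208.1], [299.0, 208.0], [227.3, 188.1], [286.4, 188.0], [237.3, 185.6], [276.3, 185.5]]
0.36 0.004 [[216.1, 216.3], [298.6, 216.2], [227.5, 193.7], [286.3, 193.7], [237.4, 190.6], [276.2, 190.5]]
0.42 -0.004 [[215.9, 197.7], [298.8, 197.7], [227.2, 182.3], [286.6, 182.3], [237.2, 180.5], [276.4, 180.5]]
0.42 0 [[216.2, 206.0], [298.4, 206.0], [227.3, 188.1], [286.4, 188.0], [237.3, 185.6], [276.3, 185.5]]
0.42 0.004 [[216.5, 214.1], [298.1, 214.1], [227.5, 193.7], [286.3, 193.7], [237.4, 190.6], [276.2, 190.5]]
[ 88  88  87  87  86  86  86  86  83  70  54  51  51  51  52  52  52  52
  52  52  52  52  52  52  52  52  61 100 135 145 147 148 148 148 147]
[-0.0006  0.0003 -0.4064  0.      0.      0.    ] [-0.5904  0.6902  0.0242  1.9301 -0.0299  0.5205  0.7228]
```

Post gripped squarely (gap 40.1 mm). Wrist view: the low edge is at row 207 and the shoulder at row 189, so the post is centred in the tool to about 0.5 mm. Next I lift it, turn it, and re-measure the base from straight above.

Run:
```python
from h import *
T=np.load('Tg.npy');T[2,3]=.17;print(delta(T,[.559,.072,.17],down(np.pi+.24)))
```

```text
[-0.7622 -0.8151  0.0004  0.0003  0.0015 -0.6902]
```

play_rows(
  rows=[
    [0, 0, -0.1, 0, 0, 0],
    [0, 0, -0.25, 0, 0, 0],
    [0, 0, -0.4, 0, 0, 0],
    [0, 0, -0.55, 0, 0, 0],
    [0, 0, -0.656, 0, 0, 0],
  ],
)

```text
time: 4.93
tcp_pos: [0.4614, 0.2734, 0.1707]
eef_rot: [0.472, 3.105, 0.002]
contact_force: [0.5, 0.5, -3.9]
finger_gap: 0.0398
gripper_force: 35.0
```

play_rows(
  rows=[
    [-0.12, -0.13, 0, 0, 0, -0.11],
    [-0.25, -0.27, 0, 0, 0, -0.24],
    [-0.38, -0.4, 0, 0, 0, -0.37],
    [-0.51, -0.54, 0, 0, 0, -0.5],
    [-0.64, -0.68, 0, 0, 0, -0.62],
  ],
)

```text
time: 5.35
tcp_pos: [0.5428, 0.1038, 0.1681]
eef_rot: [0.299, -3.125, 0.0]
contact_force: [0.7, 0.7, -4.5]
finger_gap: 0.0402
gripper_force: 35.0
```

play_rows(
  rows=[
    [-0.16, -0.08, 0, 0, 0, -0.07],
    [-0.19, -0.08, 0, 0, 0, -0.07],
    [-0.19, -0.08, 0, 0, 0, -0.07],
    [-0.19, -0.08, 0, 0, 0, -0.07],
    [-0.19, -0.08, 0, 0, 0, -0.07],
  ],
)

```text
time: 5.77
tcp_pos: [0.5817, 0.0978, 0.168]
eef_rot: [0.379, -3.115, -0.001]
contact_force: [0.7, 0.3, -3.3]
finger_gap: 0.0402
gripper_force: 35.0
```

Run:
```python
from h import *
T=tcp();print(T)
np.save("Tw5.npy",T)
im=imaging.snapshot('wrist')[:,:,::-1];cv2.imwrite("pics/w5.png",im);cv2.imwrite("pics/s3.png",imaging.snapshot('side')[:,:,::-1])
K,E=cam('wrist',T);c=proj([.491,.0555,.036],K,E)[0];print(c)
a,b=(c-65).astype(int);b=max(b,0);print(a,b)
cv2.imwrite("pics/m3.png",cv2.resize(im[b:b+130,a:a+130],(598,598),interpolation=cv2.INTER_CUBIC))
```

```text
[[-0.9708 -0.2397 -0.0033  0.5817]
 [-0.2397  0.9708  0.0004  0.0978]
 [ 0.0031  0.0011 -1.      0.168 ]
 [ 0.      0.      0.      1.    ]]
[237.0219  83.942 ]
172 18
```

View pics/m3.png

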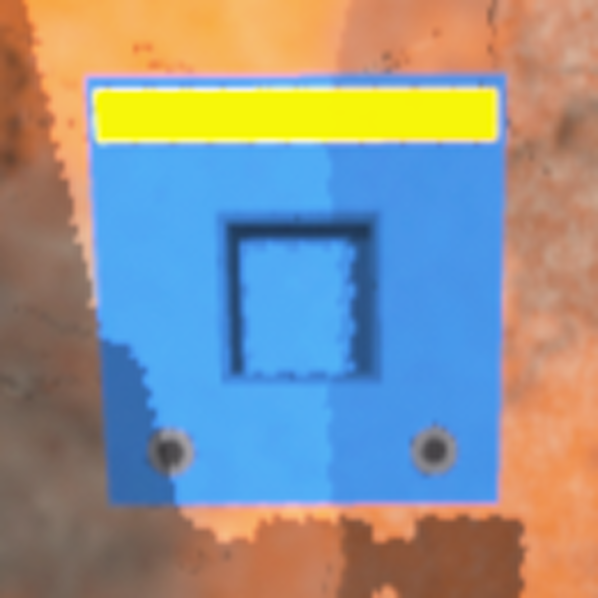

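Run:
```python
from h import *
from scipy.optimize import least_squares
T5=np.load('Tw5.npy');K,E=cam('wrist',T5)
q=(np.array([(87,75),(506,74),(498,504),(109,507),(219,212),(379,212),(379,381),(223,382)])+.5)/4.6-.5+[172,18]
sg=[(-1,-1),(-1,1),(1,1),(1,-1)]
M=np.array([(a*.045,b*.045,.036) for a,b in sg]+[(a*.018,b*.018,.036) for a,b in sg])
f=lambda p:(proj(M@R.from_euler('z',p[2]).as_matrix().T+[p[0],p[1],0],K,E)-q)
for sl in(slice(0,4),slice(4,8),slice(0,8)):
    g=least_squares(lambda p:f(p)[sl].ravel(),[.49,.055,.24]);print(g.x,g.fun.round(1))
x,y,w=g.x
o=T5[:3,3]
print(delta(tcp(),[x,y,.168],down(np.pi+w)),R.from_matrix(tcp()[:3,:3]).as_rotvec())
```

```text
[0.4897 0.055  0.2441] [-0.4  0.1  0.2  0.1  0.2  0.1  0.  -0.3]
[0.4896 0.055  0.241 ] [-0.6 -0.2  0.4 -0.2  0.5  0.4 -0.3  0.2]
[0.4897 0.055  0.2436] [-0.4  0.   0.2  0.1  0.2  0.1 -0.  -0.4 -0.6 -0.2  0.4 -0.2  0.5  0.4
 -0.3  0.2]
[ 0.4998 -0.0965  0.0035  0.0007 -0.0022 -0.0016] [ 0.3796 -3.1168 -0.0005]
```

play_rows(
  rows=[
    [0.12, -0.03, 0, 0, 0, 0],
    [0.26, -0.06, 0, 0, 0, 0],
    [0.4, -0.09, 0, 0, 0, 0],
    [0.5, -0.0965, 0, 0, -0.002, -0.0015],
    [0.5, -0.0965, 0.1, 0, -0.002, -0.0015],
  ],
)

```text
time: 6.28
tcp_pos: [0.4878, 0.0527, 0.1516]
eef_rot: [-0.377, 3.116, -0.002]
contact_force: [1.0, 0.3, -4.1]
finger_gap: 0.0401
gripper_force: 35.0
```

play_rows(
  rows=[
    [0, 0, 0.1, 0, 0, 0],
    [0, 0, 0.2, 0, 0, 0],
    [0, 0, 0.28, 0, 0, 0],
    [0, 0, 0.315, 0, 0, 0],
    [0, 0, 0.315, 0, 0, 0],
  ],
)

```text
time: 6.7
tcp_pos: [0.4896, 0.0544, 0.0848]
eef_rot: [0.38, -3.117, -0.0]
contact_force: [-0.5, 0.4, -3.4]
finger_gap: 0.0397
gripper_force: 35.0
```

play_rows(
  rows=[
    [0, 0, 0, 0, 0, 0],
    [0, 0, 0, 0, 0, 0],
    [0, 0, 0, 0, 0, 0],
    [0, 0, 0, 0, 0, 0],
    [0, 0, 0, 0, 0, 0],
  ],
)

```text
time: 7.12
tcp_pos: [0.4915, 0.054, 0.0865]
eef_rot: [-0.378, 3.116, 0.0]
contact_force: [-1.7, 0.6, -4.3]
finger_gap: 0.04
gripper_force: 35.0
```

Run:
```python
from h import *
T=tcp();print(T);print(delta(T,[.4896,.0550,.085],down(np.pi+.2436)),telemetry.get_obs()['contact_force'])
```

```text
[[-0.971  -0.2389  0.0028  0.4915]
 [-0.2389  0.9711  0.0005  0.054 ]
 [-0.0029 -0.0002 -1.      0.0865]
 [ 0.      0.      0.      1.    ]]
[ 0.0082  0.007   0.0075 -0.0002  0.0037 -0.0031] [-1.715   0.5756 -4.2827]
```

play_rows(
  rows=[
    [0.004, 0.004, 0.03, 0, 0, -0.003],
    [0.004, 0.004, 0.06, 0, 0, -0.003],
    [0.004, 0.004, 0.08, 0, 0, -0.003],
    [0.004, 0.004, 0.1, 0, 0, -0.003],
    [0.004, 0.004, 0.11, 0, 0, -0.003],
  ],
)

```text
time: 7.53
tcp_pos: [0.4897, 0.0545, 0.0629]
eef_rot: [-0.382, 3.118, 0.0]
contact_force: [0.2, -0.4, -4.2]
finger_gap: 0.04
gripper_force: 35.0
```

play_rows(
  rows=[
    [0, 0, 0, 0, 0, 0],
    [0, 0, 0, 0, 0, 0],
    [0, 0, 0, 0, 0, 0],
    [0, 0, 0, 0, 0, 0],
    [0, 0, 0, 0, 0, 0],
  ],
)

```text
time: 7.95
tcp_pos: [0.4903, 0.0546, 0.064]
eef_rot: [-0.381, 3.116, 0.0]
contact_force: [0.7, -0.4, -3.9]
finger_gap: 0.0396
gripper_force: 35.0
```

play_rows(
  rows=[
    [0, 0, 0.02, 0, 0, 0],
    [0, 0, 0.04, 0, 0, 0],
    [0, 0, 0.055, 0, 0, 0],
    [0, 0, 0.065, 0, 0, 0],
    [0, 0, 0.07, 0, 0, 0],
  ],
)

```text
time: 8.37
tcp_pos: [0.4899, 0.0545, 0.0497]
eef_rot: [-0.382, 3.118, 0.0]
contact_force: [-2.2, -0.1, 5.5]
finger_gap: 0.0401
gripper_force: 35.0
```

play_rows(
  rows=[
    [0, 0, 0, 0, 0, 0],
    [0, 0, 0, 0, 0, 0],
    [0, 0, 0, 0, 0, 0],
    [0, 0, 0, 0, 0, 0],
    [0, 0, 0, 0, 0, 0],
  ],
)

```text
time: 8.78
tcp_pos: [0.4902, 0.0546, 0.0498]
eef_rot: [-0.381, 3.117, 0.0]
contact_force: [0.9, 0.4, -4.7]
finger_gap: 0.0396
gripper_force: 35.0
```

play_rows(
  rows=[
    [0, 0, 0.004, 0, 0, 0],
    [0, 0, 0.007, 0, 0, 0],
    [0, 0, 0.007, 0, 0, 0],
    [0, 0, 0.007, 0, 0, 0],
    [0, 0, 0.007, 0, 0, 0],
  ],
)

```text
time: 9.2
tcp_pos: [0.4903, 0.0546, 0.0496]
eef_rot: [-0.381, 3.116, 0.0]
contact_force: [-2.5, -1.0, 7.7]
finger_gap: 0.0397
gripper_force: 35.0
```

play_rows(
  rows=[
    [0, 0, 0, 0, 0, 0],
    [0, 0, 0, 0, 0, 0],
    [0, 0, 0, 0, 0, 0],
    [0, 0, 0, 0, 0, 0],
    [0, 0, 0, 0, 0, 0],
  ],
  gripper=-0.5,
)

```text
time: 9.62
tcp_pos: [0.4903, 0.0546, 0.0484]
eef_rot: [-0.382, 3.117, 0.0]
contact_force: [-0.6, -0.1, -0.0]
finger_gap: 0.0678
gripper_force: 0.0
```

play_rows(
  rows=[
    [0, 0, -0.15, 0, 0, 0],
    [0, 0, -0.3, 0, 0, 0],
    [0, 0, -0.45, 0, 0, 0],
    [0, 0, -0.6, 0, 0, 0],
    [0, 0, -0.7, 0, 0, 0],
  ],
)

```text
time: 10.03
tcp_pos: [0.4909, 0.0547, 0.1911]
eef_rot: [-0.381, 3.113, 0.0]
contact_force: [0.6, 0.3, -0.5]
finger_gap: 0.0695
gripper_force: 0.0
```

play_rows(
  rows=[
    [-0.1, 0, 0, 0, 0, 0],
    [-0.15, 0, 0, 0, 0, 0],
    [-0.15, 0, 0, 0, 0, 0],
    [-0.15, 0, 0, 0, 0, 0],
    [-0.15, 0, 0, 0, 0, 0],
  ],
)

```text
time: 10.45
tcp_pos: [0.5179, 0.0615, 0.1879]
eef_rot: [0.382, -3.118, 0.0]
contact_force: [-0.4, -0.1, 0.3]
finger_gap: 0.0698
gripper_force: 0.0
```

Run:
```python
from h import *
T=tcp();print(T);np.save('Tw6.npy',T)
im=imaging.snapshot('wrist')[:,:,::-1];cv2.imwrite("pics/w6.png",im)
s=imaging.snapshot('side')[:,:,::-1];cv2.imwrite("pics/s4.png",s)
K,E=cam('wrist',T);c=proj([.49,.055,.1],K,E)[0];a,b=(c-60).astype(int);b=max(b,0)
K,E=cam('side');d=proj([.49,.055,.06],K,E)[0];e,g=(d-50).astype(int)
print(a,b,e,g,delta(T,[.46,-.19,.19],down(np.pi)))
z=lambda im,a,b,n:cv2.resize(im[b:b+n,a:a+n],(400,400),interpolation=cv2.INTER_CUBIC)
cv2.imwrite("pics/m4.png",np.hstack([z(im,a,b,120),z(s,e,g,100)]))
```

```text
[[-0.9705 -0.2412 -0.0008  0.5179]
 [-0.2412  0.9705 -0.0001  0.0615]
 [ 0.0008  0.0001 -1.      0.1879]
 [ 0.      0.      0.      1.    ]]
196 98 198 144 [ 0.5841 -1.1506 -0.0102 -0.0001 -0.001   0.3101]
```

View pics/m4.png

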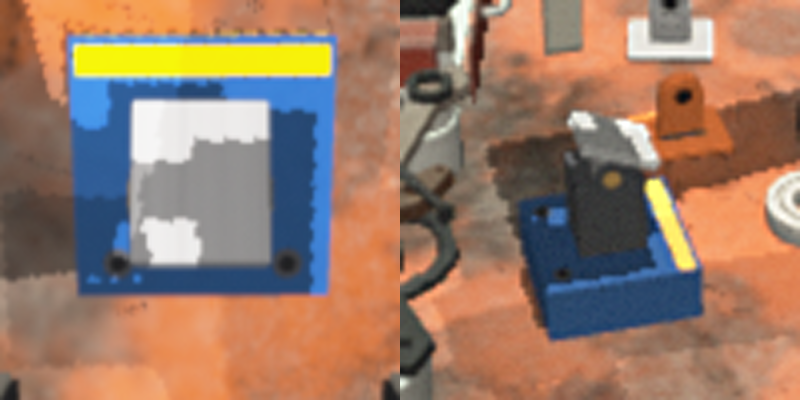

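Run:
```python
import io,contextlib
with contextlib.redirect_stdout(io.StringIO()):exec(open('fit.py').read())
q=(np.array([(131,100),(270,98),(272,266),(134,265)])+.5)*.3-.5+[196,98]
K,E=cam('wrist',np.load('Tw6.npy'))
def fz(p):
    F_=face(p);F_[:,2]+=.011;return F_
r=lambda p:np.r_[(proj(fz(p),K,E)-q).ravel(),(p[:2]-[.490,.0548])/.001,(p[2]-.2436)/.01]
for t in(.3,.34,.38,.42,.46):
    g=least_squares(lambda p:r([*p,t]),[.49,.055,.24]);print(t,g.x,g.cost,g.fun.round(1)[:8])
g=least_squares(r,[.49,.055,.24,.35]);print(g.x)
# side view: draw candidates
Ks,Es=cam('side');s=cv2.imread('pics/s4.png')
out=[]
for t in(.25,.32,.39,.46):
    im=cv2.resize(s[144:214,215:285],(400,400),interpolation=cv2.INTER_CUBIC)
    P=(proj(fz([.49,.0548,.2436,t]),Ks,Es)-[215,144]+.5)*400/70-.5
    cv2.polylines(im,[np.round(P).astype(int)],True,(0,255,0),1);out.append(im[20:320])
cv2.imwrite('pics/m5.png',np.vstack([np.hstack(out[:2]),np.hstack(out[2:])]))
```

```text
Traceback (most recent call last):
TypeError: unsupported operand type(s) for -: 'list' and 'list'
```

play_rows(
  rows=[
    [0.1, -0.17, 0, 0, 0, 0.1],
    [0.2, -0.35, 0, 0, 0, 0.2],
    [0.3, -0.53, 0, 0, 0, 0.31],
    [0.4, -0.72, 0, 0, 0, 0.31],
    [0.5, -0.9, 0, 0, 0, 0.31],
  ],
)

```text
time: 10.97
tcp_pos: [0.4644, -0.1377, 0.1884]
eef_rot: [-0.001, 3.14, 0.0]
contact_force: [0.7, -0.3, -1.0]
finger_gap: 0.0698
gripper_force: 0.0
```

play_rows(
  rows=[
    [0, -0.15, 0, 0, 0, 0],
    [0, -0.3, 0, 0, 0, 0],
    [0, -0.32, 0, 0, 0, 0],
    [0, -0.32, 0, 0, 0, 0],
    [0, -0.32, 0, 0, 0, 0],
  ],
)

```text
time: 11.38
tcp_pos: [0.4653, -0.1993, 0.1881]
eef_rot: [-0.001, 3.141, 0.003]
contact_force: [-1.0, 0.2, -0.2]
finger_gap: 0.07
gripper_force: 0.0
```

Run:
```python
import io,contextlib
with contextlib.redirect_stdout(io.StringIO()):exec(open('fit.py').read())
q=(np.array([(131,100),(270,98),(272,266),(134,265)])+.5)*.3-.5+[196,98]
K,E=cam('wrist',np.load('Tw6.npy'))
def fz(p):
    F_=face(p);F_[:,2]+=.011;return F_
r=lambda p:np.r_[(proj(fz(p),K,E)-q).ravel(),(p[0]-.490)/.001,(p[1]-.0548)/.001,(p[2]-.2436)/.01]
for t in(.3,.34,.38,.42,.46):
    g=least_squares(lambda p:r([*p,t]),[.49,.055,.24]);print(t,g.x,g.cost,g.fun.round(1)[:8])
g=least_squares(r,[.49,.055,.24,.35]);print(g.x)
Ks,Es=cam('side');s=cv2.imread('pics/s4.png')
out=[]
for t in(.25,.32,.39,.46):
    im=cv2.resize(s[144:194,228:278],(400,400),interpolation=cv2.INTER_CUBIC)
    P=(proj(fz([.49,.0548,.2436,t]),Ks,Es)-[228,144]+.5)*8-.5
    for a,b in P: cv2.circle(im,(int(round(a)),int(round(b))),3,(0,255,0),1)
    cv2.putText(im,str(t),(5,280),0,.7,(255,255,255));out.append(im[:290])
T=tcp();np.save('Tw7.npy',T);w=imaging.snapshot('wrist')[:,:,::-1];cv2.imwrite('pics/w7.png',w)
c=proj([.455,-.2,.006],*cam('wrist',T))[0];a,b=(c-50).astype(int);print(T,a,b)
pl=cv2.resize(w[b:b+100,a:a+100],(400,400),interpolation=cv2.INTER_CUBIC)
h=[cv2.resize(o,(266,193)) for o in out]
big=np.vstack([np.hstack(h[:3]),np.zeros((400,798,3),np.uint8)]);big[193:,:400]=pl;big[193:386,400:666]=h[3]
cv2.imwrite('pics/m6.png',big)
```

```text
0.3 [0.4892 0.0543 0.2466] 1.076705032354286 [ 0.3 -0.3  0.4  0.2  0.1  0.2 -0.6  0.7]
0.34 [0.4897 0.0544 0.2466] 0.6413906945923854 [ 0.4 -0.2  0.3  0.3  0.2 -0.1 -0.6  0.4]
0.38 [0.4902 0.0545 0.2465] 0.7037167051522704 [ 0.5 -0.1  0.2  0.4  0.3 -0.4 -0.7  0. ]
0.42 [0.4907 0.0546 0.2465] 1.3814244877306538 [ 0.6  0.1  0.1  0.6  0.3 -0.8 -0.8 -0.4]
0.46 [0.4911 0.0548 0.2465] 2.8101620021307494 [ 0.7  0.3  0.   0.8  0.4 -1.3 -0.8 -0.8]
[0.4899 0.0545 0.2466 0.3558]
[[-1.     -0.0004  0.0007  0.4653]
 [-0.0004  1.      0.0017 -0.1993]
 [-0.0007  0.0017 -1.      0.1881]
 [ 0.      0.      0.      1.    ]] 205 109
```

View pics/m6.png

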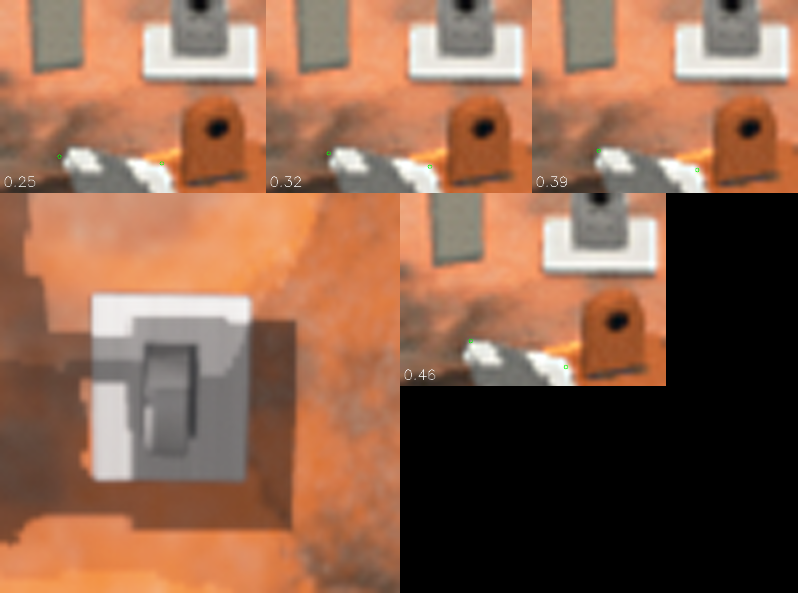

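The post is home, square and released (m4). In m6 the plate corners are at crop (91,294), (251,296), (247,481), (92,480), with 60 mm along x, and the tilt is about 0.36 to 0.39.

Run:
```python
from h import *
from scipy.optimize import least_squares
T=np.load('Tw7.npy');K,E=cam('wrist',T)
q=(np.array([(91,101),(251,103),(247,288),(92,287)])+.5)/4-.5+[205,109]
M=np.array([(a*.03,b*.025,.006) for a,b in[(-1,-1),(-1,1),(1,1),(1,-1)]])
g=least_squares(lambda p:(proj(M@R.from_euler('z',p[2]).as_matrix().T+[p[0],p[1],0],K,E)-q).ravel(),[.455,-.2,0]);print(g.x,g.fun.round(1))
x,y,w=g.x
T=tcp();print(delta(T,[x,y,.013],down(np.pi+w)))
# side-view cue for tilt: far edge of the face (y=-19) in side image
Ks,Es=cam('side');s=cv2.imread('pics/s4.png');hsv=cv2.cvtColor(s,cv2.COLOR_BGR2HSV)
for r in range(168,192):print(r,' '.join('%3d'%v for v in hsv[r,236:268,1]))
```

```text
[ 0.4522 -0.2105 -0.0137] [-0.1 -0.2 -0.  -0.1 -0.1  0.3  0.2  0. ]
[ 0.0676 -0.0621  0.8754  0.0024  0.001   0.0203]
168 135 133 134 121 112 105 116 113 116 122 128 130 132 131 132 134 129 124 123 124 124 129 135 131 126 117 155 185 186 189 185 151
169 130 131 123 106 110 115 118 117 125 128 128 122 123 124 123 115 123 123 122 119 128 133 137 137 135 128 158 189 190 188 189 180
170 120 118 111 110 112 122 130 128 125 120 119 114 115 116 114 114 109 115 115 117 129 132 137 144 143 139 166 184 186 182 188 189
171 121 120 120 119  84  50  52  79  83 109 109 106 119 121 123 122 123 119 125 123 126 132 140 144 147 141 159 185 189 187 189 184
172 109 111 113 115  37  12  10  14  13  28  45  71  96 126 123 124 117 129 134 139 140 151 157 161 154 156 180 190 194 183 188 182
173 100  99 106  85  10  12   5   7   5  13  10  26  34  46  59  59  73  82 109 157 168 173 173 169 176 181 187 192 190 192 182 184
174  99  78  90  62   7   8  12   7   5   9  10  11   7   9  20  18  13   4   5  37 103 135 151 183 195 188 186 191 185 190 184 184
175 104 100 102  93  29  12   9  12  10  12  12  12   9   
[... 1485 characters left out ...]
  60  69  68  50 115 169 160 154 159 164
187  49  59  73  29  12  10   5  19  10   5  15   5   9  98 132 140 103  34  10  24  14  17  57 141 142 116 139 129 154 160 160 160
188  73  56  69  30  12  10   9   0  11   5   8   9  61 134 144 141 136  72   9  22  21  21  31 115 100  53  98  47  65 157 157 171
189  77  72  71  20  11  16  25  10   9  15   5  15  65 140 145 149 138  77   5  17   4  19  15 123 142 130 132  59  71 107 157 160
190  66  67  72  59  11  21  10  19  14  14  14  10  29  98 130 126  91  21   5   9   5  31  35 147 134 128 131 132  23  80 169 161
191  69  61  61  40  12   6   4  13   4   9   9   5   9  13  64  55   5  23   4   9  17  22  45 146 135 129 133 132   6  49 129 154
```

Run:
```python
import io,contextlib
with contextlib.redirect_stdout(io.StringIO()):exec(open('fit.py').read())
K,E=cam('side')
for t in(.18,.25,.3,.34,.38,.42):
    f=face([.4899,.0546,.245,t]);f[:,2]+=.011;P=proj(f,K,E);d=P[0]-P[3];print(t,'LF LN HN HF',P.round(1).tolist(),'slope',d[1]/d[0])
```

```text
0.18 LF LN HN HF [[257.7, 173.5], [261.7, 182.9], [241.6, 182.9], [238.1, 173.4]] slope 0.006065059712165278
0.25 LF LN HN HF [[258.0, 174.1], [262.0, 183.5], [242.2, 182.3], [238.7, 172.8]] slope 0.06773964572628952
0.3 LF LN HN HF [[258.2, 174.6], [262.3, 184.0], [242.7, 181.9], [239.2, 172.4]] slope 0.11297769781523131
0.34 LF LN HN HF [[258.4, 175.0], [262.4, 184.3], [243.1, 181.6], [239.6, 172.1]] slope 0.15008674798504854
0.38 LF LN HN HF [[258.5, 175.3], [262.6, 184.7], [243.5, 181.3], [240.0, 171.9]] slope 0.1881778499739642
0.42 LF LN HN HF [[258.7, 175.7], [262.7, 185.1], [244.0, 181.0], [240.4, 171.6]] slope 0.22741931443137842
```

play_rows(
  rows=[
    [0.068, -0.062, 0.1, 0, 0, 0.02],
    [0.068, -0.062, 0.3, 0, 0, 0.02],
    [0.068, -0.062, 0.5, 0, 0, 0.02],
    [0.068, -0.062, 0.65, 0, 0, 0.02],
    [0.068, -0.062, 0.75, 0, 0, 0.02],
  ],
)

```text
time: 11.85
tcp_pos: [0.4513, -0.2094, 0.0357]
eef_rot: [-0.019, -3.139, -0.005]
contact_force: [-0.8, 0.6, 0.9]
finger_gap: 0.0698
gripper_force: 0.0
```

play_rows(
  rows=[
    [0, 0, 0.06, 0, 0, 0],
    [0, 0, 0.1, 0, 0, 0],
    [0, 0, 0.12, 0, 0, 0],
    [0, 0, 0.12, 0, 0, 0],
    [0, 0, 0.12, 0, 0, 0],
  ],
)

```text
time: 12.27
tcp_pos: [0.453, -0.2121, 0.0149]
eef_rot: [0.023, 3.139, 0.0]
contact_force: [-0.2, 0.3, 0.3]
finger_gap: 0.0697
gripper_force: 0.0
```

play_rows(
  rows=[
    [0, 0.004, 0.012, 0, 0, 0],
    [0, 0.004, 0.012, 0, 0, 0],
    [0, 0.004, 0.012, 0, 0, 0],
    [0, 0.004, 0.012, 0, 0, 0],
    [0, 0.004, 0.012, 0, 0, 0],
  ],
  gripper=1,
  squeeze=30,
)

```text
time: 12.68
tcp_pos: [0.4525, -0.212, 0.0122]
eef_rot: [0.025, 3.139, 0.0]
contact_force: [-1.1, 0.3, -0.2]
finger_gap: 0.0408
gripper_force: 0.0
```

play_rows(
  rows=[
    [0, 0, 0, 0, 0, 0],
    [0, 0, 0, 0, 0, 0],
    [0, 0, 0, 0, 0, 0],
    [0, 0, 0, 0, 0, 0],
    [0, 0, 0, 0, 0, 0],
  ],
)

```text
time: 13.1
tcp_pos: [0.4523, -0.2115, 0.0119]
eef_rot: [0.024, 3.14, 0.001]
contact_force: [0.6, 1.5, 1.5]
finger_gap: 0.0118
gripper_force: 30.0
```

play_rows(
  rows=[
    [0, 0, 0, 0, 0, 0],
    [0, 0, 0, 0, 0, 0],
    [0, 0, 0, 0, 0, 0],
    [0, 0, 0, 0, 0, 0],
    [0, 0, 0, 0, 0, 0],
  ],
)

```text
time: 13.52
tcp_pos: [0.4523, -0.2115, 0.0119]
eef_rot: [0.024, 3.14, 0.001]
contact_force: [0.6, -0.1, 1.5]
finger_gap: 0.0121
gripper_force: 30.0
```

Run:
```python
from h import *
T=tcp();print(T);np.save('Tp.npy',T);print(telemetry.get_obs()['joints'])
# plate pose in tool: measured centre (.4522,-.2105), underside z=0
p=np.array([.4522,-.2105,0.]);rel=T[:3,:3].T@(p-T[:3,3]);print('plate in tool',rel)
```

```text
[[-0.9999  0.0154  0.0013  0.4523]
 [ 0.0154  0.9999  0.0007 -0.2115]
 [-0.0013  0.0008 -1.      0.0119]
 [ 0.      0.      0.      1.    ]]
[ 0.4033  0.7051 -0.0134  2.0449  0.0198  0.3908  1.9302]
plate in tool [0.0001 0.001  0.0119]
```

```bash
cat > tgt.py <<'E'
from h import *
def goal(off,t=.38,o=(.4899,.0546,.011),w=.245):
    Rz=R.from_euler('z',w).as_matrix();n=Rz@[-np.sin(t),0,np.cos(t)];ex=Rz@[np.cos(t),0,np.sin(t)];ey=Rz@[0,1,0]
    C=np.array(o)+[0,0,.078]+.017*n
    return C+(.0119+off)*n,np.c_[-ex,ey,-n]
E
python3 - <<'E'
from tgt import *
T=np.load('Tp.npy');p,Rm=goal(.06);print(p)
T[2,3]=.19;d=delta(T,p,Rm);print('from lift',d)
T2=T.copy();T2[:3,3]=T2[:3,3]+T2[:3,:3]@[-.06*.2,.9*.2,0];print(delta(T2,p,Rm))
print(goal(0)[0])
E
```

```text
[0.4579 0.0466 0.1716]
from lift [-0.0081  1.2907  0.0932 -0.0622 -0.4793 -0.3276]
[ 0.0519  0.3907  0.0932 -0.0622 -0.4793 -0.3276]
[0.4795 0.052  0.1158]
```

play_rows(
  rows=[
    [0, 0, -0.15, 0, 0, 0],
    [0, 0, -0.35, 0, 0, 0],
    [0, 0, -0.55, 0, 0, 0],
    [0, 0, -0.75, 0, 0, 0],
    [0, 0, -0.89, 0, 0, 0],
  ],
)

```text
time: 13.93
tcp_pos: [0.4526, -0.2127, 0.1931]
eef_rot: [0.025, 3.137, -0.002]
contact_force: [0.8, -0.2, -3.1]
finger_gap: 0.0118
gripper_force: 30.0
```

play_rows(
  rows=[
    [-0.01, 0.17, 0, 0, 0, 0],
    [-0.02, 0.36, 0, 0, 0, 0],
    [-0.03, 0.55, 0, 0, 0, 0],
    [-0.04, 0.73, 0, 0, 0, 0],
    [-0.06, 0.9, 0, 0, 0, 0],
  ],
)

```text
time: 14.35
tcp_pos: [0.4659, -0.0305, 0.1897]
eef_rot: [0.025, 3.141, 0.0]
contact_force: [0.0, -0.1, -0.9]
finger_gap: 0.0118
gripper_force: 30.0
```

play_rows(
  rows=[
    [0.01, 0.08, 0.0, -0.01, -0.1, -0.07],
    [0.02, 0.16, 0.0, -0.02, -0.2, -0.14],
    [0.03, 0.25, 0.0, -0.04, -0.3, -0.21],
    [0.04, 0.33, 0.0, -0.05, -0.4, -0.28],
    [0.05, 0.39, 0.0, -0.062, -0.479, -0.328],
  ],
)

```text
time: 14.77
tcp_pos: [0.4563, 0.0471, 0.1897]
eef_rot: [-0.343, 2.741, 0.065]
contact_force: [-0.3, -0.0, -2.4]
finger_gap: 0.0119
gripper_force: 30.0
```

play_rows(
  rows=[
    [0, 0, 0, 0, 0, 0],
    [0, 0, 0, 0, 0, 0],
    [0, 0, 0, 0, 0, 0],
    [0, 0, 0, 0, 0, 0],
    [0, 0, 0, 0, 0, 0],
  ],
)

```text
time: 15.18
tcp_pos: [0.4593, 0.0454, 0.1902]
eef_rot: [-0.335, 2.743, 0.063]
contact_force: [1.1, -0.1, -1.6]
finger_gap: 0.012
gripper_force: 30.0
```

Run:
```python
from tgt import *
o=telemetry.get_obs();T=tcp();q=o['joints'];print(q)
# planar arm constants
r=np.hypot(*T[:2,3]);a,b=.549,.372
rw=a*np.sin(q[1])+b*np.sin(q[1]+q[3]);zt=T[:3,2];print('c~',(r-rw)/np.hypot(*zt[:2]),'pitch',q[1]+q[3]+q[5])
for off in(.06,.03,.01,0):print(off,delta(T,*goal(off)))
```

```text
[ 0.0326  0.2425 -0.1791  2.2854  0.0118  0.2392  1.6701]
c~ 0.3112479455086629 pitch 2.767145976573287
0.06 [ 0.0396  0.0076  0.0846 -0.0018  0.0002 -0.0017]
0.03 [ 0.0397  0.0078  0.2346 -0.0018  0.0002 -0.0017]
0.01 [ 0.0397  0.0079  0.3346 -0.0018  0.0002 -0.0017]
0 [ 0.0397  0.008   0.3846 -0.0018  0.0002 -0.0017]
```

The placing pose would put joint 6 right at its limit of 0.01. I'll put the plate back and re-grip it with the tool leaned 0.25 rad back, so the tool is almost upright when it places the plate.

```bash
cat >> tgt.py <<'E'
DEL=.25
def goal2(o,t,w,off=0,G=.031,d=DEL):
    "plate origin o, plate tilt t, yaw w -> tool pose with grip leaned back by d"
    Rz=R.from_euler('z',w).as_matrix();n=Rz@[-np.sin(t),0,np.cos(t)];u=t-d
    zt=Rz@[np.sin(u),0,-np.cos(u)];xt=-(Rz@[np.cos(u),0,np.sin(u)])
    return np.array(o)+(G+off)*n+.0188*zt,np.c_[xt,Rz@[0,1,0],zt]
E
python3 - <<'E'
from tgt import *
T=tcp();Tp=np.load('Tp.npy');print(delta(T,[.4523,-.2115,.19],Tp[:3,:3]))
T2=T.copy();T2[:3,:3]=Tp[:3,:3];T2[:3,3]+=T[:3,:3]@[0,-.08,0];print(T2[:3,3],delta(T2,[.4523,-.2115,.19],Tp[:3,:3]))
p,Rm=goal2([.4523,-.2112,0],0,-.0137);print(p,delta(Tp,p,Rm))
E
```

```text
[ 0.3197 -1.2383 -0.1255  0.0608  0.4797  0.3256]
[ 0.4786 -0.0322  0.1903] [ 0.1176 -0.8982  0.0006  0.      0.      0.    ]
[ 0.4476 -0.2111  0.0128] [ 0.0233  0.0014 -0.0044  0.0012  0.3199 -0.002 ]
```

play_rows(
  rows=[
    [0, -0.08, 0, 0.012, 0.1, 0.07],
    [0, -0.16, 0, 0.025, 0.2, 0.14],
    [0, -0.24, 0, 0.038, 0.3, 0.2],
    [0, -0.32, 0, 0.05, 0.4, 0.27],
    [0, -0.4, 0, 0.061, 0.48, 0.326],
  ],
)

```text
time: 15.6
tcp_pos: [0.4794, -0.0324, 0.1906]
eef_rot: [-0.026, -3.141, -0.0]
contact_force: [1.7, 0.5, -2.1]
finger_gap: 0.0116
gripper_force: 30.0
```

play_rows(
  rows=[
    [0.02, -0.17, 0, 0, 0, 0],
    [0.04, -0.36, 0, 0, 0, 0],
    [0.07, -0.55, 0, 0, 0, 0],
    [0.09, -0.74, 0, 0, 0, 0],
    [0.118, -0.9, 0, 0, 0, 0],
  ],
)

```text
time: 16.02
tcp_pos: [0.4516, -0.2151, 0.1899]
eef_rot: [0.026, 3.14, -0.002]
contact_force: [0.6, -0.9, -1.2]
finger_gap: 0.0121
gripper_force: 30.0
```

play_rows(
  rows=[
    [0, 0, 0.1, 0, 0, 0],
    [0, 0, 0.28, 0, 0, 0],
    [0, 0, 0.46, 0, 0, 0],
    [0, 0, 0.62, 0, 0, 0],
    [0, 0, 0.75, 0, 0, 0],
  ],
)

```text
time: 16.43
tcp_pos: [0.4516, -0.2118, 0.0377]
eef_rot: [0.024, 3.141, 0.001]
contact_force: [-0.5, 1.1, -1.5]
finger_gap: 0.012
gripper_force: 30.0
```

play_rows(
  rows=[
    [0, 0, 0, 0, 0, 0],
    [0, 0, 0, 0, 0, 0],
    [0, 0, 0, 0, 0, 0],
    [0, 0, 0, 0, 0, 0],
    [0, 0, 0, 0, 0, 0],
  ],
)

```text
time: 16.85
tcp_pos: [0.4529, -0.2118, 0.0417]
eef_rot: [0.022, 3.137, -0.001]
contact_force: [0.2, -0.4, -2.1]
finger_gap: 0.0118
gripper_force: 30.0
```

Run:
```python
from tgt import *
T=tcp();Tp=np.load('Tp.npy');print(delta(T,[.4523,-.2115,.0122],Tp[:3,:3]),telemetry.get_obs()['joints'])
```

```text
[ 0.0039  0.0014  0.1475 -0.0021  0.004   0.0018] [ 0.4016  0.6495 -0.0112  2.0315  0.0136  0.4562  1.9373]
```

play_rows(
  rows=[
    [0.004, 0, 0.05, 0, 0.003, 0],
    [0.004, 0, 0.09, 0, 0.003, 0],
    [0.004, 0, 0.12, 0, 0.003, 0],
    [0.004, 0, 0.14, 0, 0.003, 0],
    [0.004, 0, 0.147, 0, 0.003, 0],
  ],
)

```text
time: 17.27
tcp_pos: [0.4502, -0.2107, 0.0115]
eef_rot: [-0.021, -3.138, -0.002]
contact_force: [-5.3, 3.1, 26.4]
finger_gap: 0.0119
gripper_force: 30.0
```

play_rows(
  rows=[
    [0, 0, 0, 0, 0, 0],
    [0, 0, 0, 0, 0, 0],
    [0, 0, 0, 0, 0, 0],
    [0, 0, 0, 0, 0, 0],
    [0, 0, 0, 0, 0, 0],
  ],
)

```text
time: 17.68
tcp_pos: [0.4502, -0.2107, 0.0115]
eef_rot: [-0.021, -3.139, -0.002]
contact_force: [-3.1, 1.2, 11.6]
finger_gap: 0.0121
gripper_force: 30.0
```

play_rows(
  rows=[
    [0, 0, 0, 0, 0, 0],
    [0, 0, 0, 0, 0, 0],
    [0, 0, 0, 0, 0, 0],
    [0, 0, 0, 0, 0, 0],
    [0, 0, 0, 0, 0, 0],
  ],
  gripper=-0.5,
)

```text
time: 18.1
tcp_pos: [0.4507, -0.2111, 0.0102]
eef_rot: [-0.022, -3.14, -0.001]
contact_force: [-0.2, 0.1, 0.7]
finger_gap: 0.0405
gripper_force: 0.0
```

play_rows(
  rows=[
    [0.006, 0, -0.01, 0, 0.08, 0],
    [0.012, 0, -0.01, 0, 0.16, 0],
    [0.018, 0, -0.007, 0, 0.24, 0],
    [0.0233, 0, -0.003, 0, 0.319, 0],
    [0.0233, 0, -0.003, 0, 0.319, 0],
  ],
)

```text
time: 18.52
tcp_pos: [0.4488, -0.2102, 0.0102]
eef_rot: [-0.016, -2.891, -0.003]
contact_force: [0.5, 0.0, -0.9]
finger_gap: 0.069
gripper_force: 0.0
```

Run:
```python
from tgt import *
T=tcp();p,Rm=goal2([.4523,-.2112,0],0,-.0137);print(T,delta(T,p,Rm),telemetry.get_obs()['joints'])
```

```text
[[-0.9686  0.011  -0.2483  0.4488]
 [ 0.0105  0.9999  0.0035 -0.2102]
 [ 0.2483  0.0008 -0.9687  0.0102]
 [ 0.      0.      0.      1.    ]] [ 0.0089 -0.0046 -0.0113  0.0001 -0.0012  0.0036] [0.2978 0.7862 0.071  1.8555 0.0485 0.7386 1.874 ]
```

play_rows(
  rows=[
    [0.014, -0.003, -0.012, 0, 0, 0],
    [0.014, -0.003, -0.012, 0, 0, 0],
    [0.014, -0.003, -0.012, 0, 0, 0],
    [0.014, -0.003, -0.012, 0, 0, 0],
    [0.014, -0.003, -0.012, 0, 0, 0],
  ],
)

```text
time: 18.93
tcp_pos: [0.4434, -0.2118, 0.0144]
eef_rot: [-0.021, -2.89, -0.004]
contact_force: [-0.3, -0.2, 0.3]
finger_gap: 0.0698
gripper_force: 0.0
```

play_rows(
  rows=[
    [0, 0, 0, 0, 0, 0],
    [0, 0, 0, 0, 0, 0],
    [0, 0, 0, 0, 0, 0],
    [0, 0, 0, 0, 0, 0],
    [0, 0, 0, 0, 0, 0],
  ],
  gripper=1,
  squeeze=30,
)

```text
time: 19.35
tcp_pos: [0.444, -0.2115, 0.0141]
eef_rot: [-0.02, -2.889, -0.004]
contact_force: [-0.2, -0.4, -0.1]
finger_gap: 0.0412
gripper_force: 0.0
```

play_rows(
  rows=[
    [0, 0, 0, 0, 0, 0],
    [0, 0, 0, 0, 0, 0],
    [0, 0, 0, 0, 0, 0],
    [0, 0, 0, 0, 0, 0],
    [0, 0, 0, 0, 0, 0],
  ],
)

```text
time: 19.77
tcp_pos: [0.4439, -0.2114, 0.0141]
eef_rot: [-0.02, -2.889, -0.004]
contact_force: [-1.3, 0.7, 0.5]
finger_gap: 0.0119
gripper_force: 30.0
```

play_rows(
  rows=[
    [0, 0, 0, 0, 0, 0],
    [0, 0, 0, 0, 0, 0],
    [0, 0, 0, 0, 0, 0],
    [0, 0, 0, 0, 0, 0],
    [0, 0, 0, 0, 0, 0],
  ],
)

```text
time: 20.18
tcp_pos: [0.4439, -0.2114, 0.0141]
eef_rot: [-0.02, -2.889, -0.004]
contact_force: [0.9, 0.1, 0.4]
finger_gap: 0.0115
gripper_force: 30.0
```

```bash
python3 - <<'E'
from tgt import *
T=tcp();np.save('Tp2.npy',T)
u=np.arctan2(-T[0,2],-T[2,2]);print(T,'lean',u)
rel=T[:3,:3].T@(np.array([.4505,-.211,0])-T[:3,3]);print('plate in tool',rel)
# goal: plate frame in tool fixed; lift to z .2
X=np.eye(4);X[:3,3]=rel
Rpl=np.c_[R.from_euler('z',-.0137).as_matrix()];X[:3,:3]=T[:3,:3].T@Rpl;np.save('X.npy',X)
E
cat >> tgt.py <<'E'
def place(off,t=.38,o=(.4899,.0546,.011),w=.245):
    "tool pose that puts the plate (pose X in tool) off above the face"
    Rf=R.from_euler('z',w).as_matrix()@R.from_euler('y',-t).as_matrix()
    P=np.eye(4);P[:3,:3]=Rf;P[:3,3]=np.array(o)+[0,0,.078]+(.017+off)*Rf[:,2]
    G=P@np.linalg.inv(np.load('X.npy'));return G[:3,3],G[:3,:3]
E
python3 - <<'E'
from tgt import *
T=np.load('Tp2.npy');T0=T.copy();T[2,3]+=.18;print('lift',delta(T0,T[:3,3],T[:3,:3]))
p,Rm=place(.06);print(p,place(0)[0],delta(T,p,Rm))
T2=T.copy();T2[1,3]+=.17;print('a',delta(T,T2[:3,3],T2[:3,:3]),'b',delta(T2,p,Rm))
E
```

```text
[[-0.9682  0.0138 -0.2496  0.4439]
 [ 0.0131  0.9999  0.0043 -0.2114]
 [ 0.2497  0.0009 -0.9683  0.0141]
 [ 0.      0.      0.      1.    ]] lean 0.25228833017848834
plate in tool [-0.0099  0.0005  0.012 ]
lift [ 0.2247  0.0008 -0.8715  0.      0.      0.    ]
[0.4513 0.0444 0.1712] [0.4729 0.0498 0.1155] [-0.0476  1.2795  0.1073  0.0207 -0.4808 -0.3312]
a [0.0112 0.8499 0.0037 0.     0.     0.    ] b [-0.0588  0.4296  0.1037  0.0207 -0.4808 -0.3312]
```

play_rows(
  rows=[
    [0.04, 0, -0.15, 0, 0, 0],
    [0.08, 0, -0.32, 0, 0, 0],
    [0.13, 0, -0.5, 0, 0, 0],
    [0.18, 0, -0.7, 0, 0, 0],
    [0.225, 0, -0.87, 0, 0, 0],
  ],
)

```text
time: 20.6
tcp_pos: [0.4436, -0.2119, 0.196]
eef_rot: [-0.02, -2.89, -0.003]
contact_force: [1.8, -0.3, -2.3]
finger_gap: 0.012
gripper_force: 30.0
```

play_rows(
  rows=[
    [0, 0.15, 0, 0, 0, 0],
    [0, 0.33, 0, 0, 0, 0],
    [0, 0.52, 0, 0, 0, 0],
    [0, 0.7, 0, 0, 0, 0],
    [0.01, 0.85, 0, 0, 0, 0],
  ],
)

```text
time: 21.02
tcp_pos: [0.444, -0.0388, 0.1942]
eef_rot: [-0.017, -2.889, -0.005]
contact_force: [0.7, 0.4, -2.6]
finger_gap: 0.0118
gripper_force: 30.0
```

play_rows(
  rows=[
    [-0.01, 0.09, 0.0, 0.004, -0.1, -0.07],
    [-0.02, 0.18, 0.0, 0.008, -0.2, -0.14],
    [-0.03, 0.27, 0.0, 0.013, -0.3, -0.21],
    [-0.05, 0.36, 0.0, 0.017, -0.4, -0.28],
    [-0.06, 0.43, 0.02, 0.021, -0.481, -0.331],
  ],
)

```text
time: 21.43
tcp_pos: [0.4559, 0.0456, 0.1882]
eef_rot: [-0.374, 2.987, 0.025]
contact_force: [0.3, -0.2, -2.8]
finger_gap: 0.0118
gripper_force: 30.0
```

play_rows(
  rows=[
    [0, 0, 0, 0, 0, 0],
    [0, 0, 0, 0, 0, 0],
    [0, 0, 0, 0, 0, 0],
    [0, 0, 0, 0, 0, 0],
    [0, 0, 0, 0, 0, 0],
  ],
)

```text
time: 21.85
tcp_pos: [0.4569, 0.0432, 0.1877]
eef_rot: [-0.365, 2.993, 0.023]
contact_force: [-0.8, 0.9, -1.5]
finger_gap: 0.0116
gripper_force: 30.0
```

Run:
```python
from tgt import *
T=tcp();o=telemetry.get_obs();print(T,o['joints'],o['contact_force'])
for f in(.06,.02,.005,0):print(f,delta(T,*place(f)))
```

```text
[[-0.9628 -0.2403  0.1236  0.4569]
 [-0.2384  0.9707  0.0306  0.0432]
 [-0.1274  0.     -0.9919  0.1877]
 [ 0.      0.      0.      1.    ]] [-0.0747  0.312  -0.0743  2.0926  0.0178  0.6108  1.6556] [-0.8367  0.8937 -1.5322]
0.06 [ 0.036   0.0129  0.0785 -0.0015  0.     -0.0031]
0.02 [-0.014   0.013   0.2722 -0.0015  0.     -0.0031]
0.005 [-0.0327  0.0131  0.3448 -0.0015  0.     -0.0031]
0 [-0.0389  0.0131  0.369  -0.0015  0.     -0.0031]
```

Joint 6 now has plenty of room (0.61). Approach to 5 mm off the face, along its normal.

play_rows(
  rows=[
    [0.036, 0.013, 0.03, 0, 0, -0.003],
    [0.036, 0.013, 0.078, 0, 0, -0.003],
    [0.02, 0.013, 0.14, 0, 0, -0.003],
    [0.004, 0.013, 0.2, 0, 0, -0.003],
    [-0.014, 0.013, 0.272, 0, 0, -0.003],
  ],
)

```text
time: 22.27
tcp_pos: [0.4659, 0.0484, 0.1339]
eef_rot: [-0.369, 2.991, 0.023]
contact_force: [0.5, -0.4, -1.5]
finger_gap: 0.0117
gripper_force: 30.0
```

play_rows(
  rows=[
    [-0.009, 0, 0.03, 0, 0, 0],
    [-0.018, 0, 0.065, 0, 0, 0],
    [-0.018, 0, 0.065, 0, 0, 0],
    [-0.018, 0, 0.065, 0, 0, 0],
    [-0.018, 0, 0.065, 0, 0, 0],
  ],
)

```text
time: 22.68
tcp_pos: [0.4701, 0.0502, 0.1221]
eef_rot: [-0.371, 2.991, 0.024]
contact_force: [1.0, 0.3, -1.7]
finger_gap: 0.0125
gripper_force: 30.0
```

Run:
```python
from tgt import *
T=tcp();o=telemetry.get_obs();print(o['joints'],o['contact_force'])
for f in(.005,0,-.003):print(f,delta(T,*place(f)))
s=imaging.snapshot('side')[:,:,::-1];cv2.imwrite('pics/s5.png',s);w=imaging.snapshot('wrist')[:,:,::-1];cv2.imwrite('pics/w8.png',w)
a=cv2.resize(s[130:230,200:300],(400,400),interpolation=cv2.INTER_CUBIC);b=cv2.resize(w[80:260,165:345],(400,400),interpolation=cv2.INTER_CUBIC)
cv2.imwrite('pics/m7.png',np.hstack([a,b]))
```

```text
[-0.0976  0.4404 -0.0637  2.1408  0.0362  0.4336  1.6326] [ 1.0249  0.3116 -1.7117]
0.005 [-0.0028 -0.0055  0.0102 -0.0008  0.0009  0.0025]
0 [-0.0091 -0.0055  0.0344 -0.0008  0.0009  0.0025]
-0.003 [-0.0128 -0.0055  0.049  -0.0008  0.0009  0.0025]
```

View pics/m7.png

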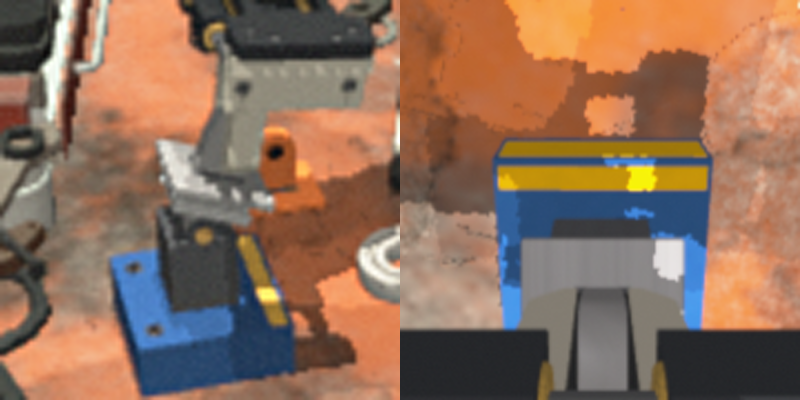

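The plate hovers parallel to the face and is centred and square to the base in both views. Now a gentle contact.

play_rows(
  rows=[
    [-0.003, -0.004, 0.008, 0, 0, 0],
    [-0.005, -0.004, 0.016, 0, 0, 0],
    [-0.007, -0.004, 0.024, 0, 0, 0],
    [-0.007, -0.004, 0.024, 0, 0, 0],
    [-0.007, -0.004, 0.024, 0, 0, 0],
  ],
)

```text
time: 23.2
tcp_pos: [0.4719, 0.0501, 0.1169]
eef_rot: [-0.372, 2.992, 0.024]
contact_force: [-0.1, 0.1, -0.7]
finger_gap: 0.012
gripper_force: 30.0
```

play_rows(
  rows=[
    [-0.001, 0, 0.005, 0, 0, 0],
    [-0.002, 0, 0.009, 0, 0, 0],
    [-0.002, 0, 0.009, 0, 0, 0],
    [-0.002, 0, 0.009, 0, 0, 0],
    [-0.002, 0, 0.009, 0, 0, 0],
  ],
)

```text
time: 23.62
tcp_pos: [0.4726, 0.0502, 0.1155]
eef_rot: [-0.372, 2.991, 0.024]
contact_force: [-1.1, -0.6, 0.4]
finger_gap: 0.0121
gripper_force: 30.0
```

play_rows(
  rows=[
    [-0.001, 0, 0.003, 0, 0, 0],
    [-0.001, 0, 0.005, 0, 0, 0],
    [-0.001, 0, 0.005, 0, 0, 0],
    [-0.001, 0, 0.005, 0, 0, 0],
    [-0.001, 0, 0.005, 0, 0, 0],
  ],
)

```text
time: 24.03
tcp_pos: [0.4743, 0.0505, 0.1154]
eef_rot: [-0.372, 2.988, 0.024]
contact_force: [-0.8, -0.8, 5.4]
finger_gap: 0.0119
gripper_force: 30.0
```

play_rows(
  rows=[
    [0, 0, 0.002, 0, 0, 0],
    [0, 0, 0.003, 0, 0, 0],
    [0, 0, 0.003, 0, 0, 0],
    [0, 0, 0.003, 0, 0, 0],
    [0, 0, 0.003, 0, 0, 0],
  ],
)

```text
time: 24.45
tcp_pos: [0.4747, 0.0507, 0.1153]
eef_rot: [-0.371, 2.987, 0.024]
contact_force: [-2.4, 0.0, 10.2]
finger_gap: 0.0116
gripper_force: 30.0
```

play_rows(
  rows=[
    [0, 0, 0, 0, 0, 0],
    [0, 0, 0, 0, 0, 0],
    [0, 0, 0, 0, 0, 0],
    [0, 0, 0, 0, 0, 0],
    [0, 0, 0, 0, 0, 0],
  ],
)

```text
time: 24.87
tcp_pos: [0.4746, 0.0506, 0.1153]
eef_rot: [-0.371, 2.987, 0.024]
contact_force: [-2.3, 0.6, 9.3]
finger_gap: 0.0121
gripper_force: 30.0
```

Run:
```python
from tgt import *
o=telemetry.get_obs();T=tcp();print(o['contact_force'],o['torque'],T[:3,:3].T@o['torque'],T[:3,:3].T@o['contact_force'])
for f in(0,):print(delta(T,*place(f)))
X=np.load('X.npy');P=T@X;Rf=R.from_euler('z',.245).as_matrix()@R.from_euler('y',-.38).as_matrix()
print('plate in face (if not slipped)',Rf.T@(P[:3,3]-np.array([.4899,.0546,.089])-.017*Rf[:,2]),R.from_matrix(Rf.T@P[:3,:3]).as_rotvec())
```

```text
[-2.3277  0.6157  9.2886] [0.0535 0.1457 0.0301] [-0.0907  0.1282 -0.0183] [ 0.8632  1.1644 -9.4855]
[ 0.0091 -0.0019 -0.0021 -0.0011  0.0058  0.0029]
plate in face (if not slipped) [ 0.0017  0.0004 -0.0008] [-0.0003 -0.0045  0.0024]
```

play_rows(
  rows=[
    [0, 0, 0, 0, 0, 0],
    [0, 0, 0, 0, 0, 0],
    [0, 0, 0, 0, 0, 0],
    [0, 0, 0, 0, 0, 0],
    [0, 0, 0, 0, 0, 0],
  ],
  squeeze=14,
)

```text
time: 25.28
tcp_pos: [0.4739, 0.0505, 0.1149]
eef_rot: [-0.372, 2.989, 0.024]
contact_force: [-2.7, -0.5, 8.3]
finger_gap: 0.0119
gripper_force: 14.0
```

Run:
```python
from tgt import *
o=telemetry.get_obs();T=tcp();print(o['contact_force'],T[:3,:3].T@o['torque'],T[:3,3],o['eef_rot'])
s=imaging.snapshot('side')[:,:,::-1];cv2.imwrite('pics/s6.png',s)
o=telemetry.get_obs();T=tcp();print(o['contact_force'],T[:3,:3].T@o['torque'])
```

```text
[-2.7311 -0.4613  8.3167] [-0.089   0.2785  0.0353] [0.4739 0.0505 0.1149] [-0.3716  2.989   0.024 ]
[-2.4922  0.2164  8.043 ] [-0.0672  0.2809  0.0327]
```

play_rows(
  rows=[
    [-0.001, 0, 0.003, 0, 0, 0],
    [-0.001, 0, 0.006, 0, 0, 0],
    [-0.001, 0, 0.006, 0, 0, 0],
    [-0.001, 0, 0.006, 0, 0, 0],
    [-0.001, 0, 0.006, 0, 0, 0],
  ],
)

```text
time: 25.75
tcp_pos: [0.473, 0.0503, 0.1139]
eef_rot: [-0.372, 2.991, 0.024]
contact_force: [-6.2, -0.4, 13.3]
finger_gap: 0.0118
gripper_force: 14.0
```

Run:
```python
from tgt import *
o=telemetry.get_obs();T=tcp();print(o['contact_force'],T[:3,:3].T@o['torque'])
X=np.load('X.npy');P=T@X;Rf=R.from_euler('z',.245).as_matrix()@R.from_euler('y',-.38).as_matrix()
print('plate in face (if not slipped)',Rf.T@(P[:3,3]-np.array([.4899,.0546,.089])-.017*Rf[:,2]),R.from_matrix(Rf.T@P[:3,:3]).as_rotvec())
s=imaging.snapshot('side');h=cv2.cvtColor(s,cv2.COLOR_RGB2GRAY);cv2.imwrite('pics/s6.png',s[:,:,::-1])
# where plate corners should show in the side view for plate tilts
K,E=cam('side')
for t in(.3,.34,.38,.42):
    Rf=R.from_euler('z',.245).as_matrix()@R.from_euler('y',-t).as_matrix()
    C=np.array([.4899,.0546,.089])+.017*Rf[:,2]
    Q=proj(C+np.array([(-.03,.025,0),(-.03,.025,.006),(.03,.025,.006),(.03,.025,0),(.03,-.025,.006),(-.03,-.025,.006)])@Rf.T,K,E);print(t,Q.round(1).tolist())
print(np.array2string(h[163:196,234:274],max_line_width=250))
```

```text
[-6.1934 -0.4444 13.28  ] [-0.1157  0.7956  0.011 ]
plate in face (if not slipped) [-0.0004  0.0004 -0.0015] [-0.0002 -0.0003  0.0023]
0.3 [[265.9, 185.8], [266.6, 183.6], [240.9, 180.9], [240.2, 183.1], [236.4, 168.4], [261.2, 171.3]]
0.34 [[266.0, 186.3], [266.8, 184.1], [241.5, 180.4], [240.7, 182.7], [236.9, 168.0], [261.4, 171.8]]
0.38 [[266.1, 186.8], [267.0, 184.6], [242.1, 180.1], [241.1, 182.3], [237.5, 167.7], [261.6, 172.3]]
0.42 [[266.1, 187.2], [267.2, 185.1], [242.6, 179.7], [241.6, 181.9], [238.0, 167.3], [261.7, 172.8]]
[[133 138 140 ... 173 155 157]
 [135 130 137 ... 135 145 161]
 [128 129 134 ... 101 109 138]
 ...
 [124 125 125 ... 101 103 102]
 [127 122 122 ... 102 101 102]
 [113 124 124 ...  97  97 103]]
```

play_rows(
  rows=[
    [0.0005, 0, -0.002, 0, 0, 0],
    [0.0005, 0, -0.003, 0, 0, 0],
    [0.0005, 0, -0.003, 0, 0, 0],
    [0.0005, 0, -0.003, 0, 0, 0],
    [0.0005, 0, -0.003, 0, 0, 0],
  ],
  squeeze=25,
)

```text
time: 26.22
tcp_pos: [0.473, 0.0502, 0.1139]
eef_rot: [-0.372, 2.991, 0.024]
contact_force: [-3.9, -0.6, 8.0]
finger_gap: 0.0117
gripper_force: 25.0
```

play_rows(
  rows=[
    [0, 0, 0, 0, 0, 0],
    [0, 0, 0, 0, 0, 0],
    [0, 0, 0, 0, 0, 0],
    [0, 0, 0, 0, 0, 0],
    [0, 0, 0, 0, 0, 0],
  ],
)

```text
time: 26.63
tcp_pos: [0.473, 0.0502, 0.1139]
eef_rot: [-0.372, 2.992, 0.024]
contact_force: [-3.9, -1.7, 7.6]
finger_gap: 0.0119
gripper_force: 25.0
```

Run:
```python
from tgt import *
o=telemetry.get_obs();T=tcp();print(o['contact_force'],T[:3,:3].T@o['contact_force'],T[:3,:3].T@o['torque'],o['gripper_force'],o['finger_gap'])
s=imaging.snapshot('side');cv2.imwrite('pics/s7.png',s[:,:,::-1]);h=cv2.cvtColor(s,cv2.COLOR_RGB2HSV)
for r in range(162,196):print(r,' '.join('%3d'%v for v in h[r,232:272,1]),'|',' '.join('%3d'%v for v in h[r,236:270:1,2]))
```

```text
[-3.8551 -1.7467  7.6099] [ 3.1606 -0.7507 -8.079 ] [-0.0404  0.55    0.0751] 24.999876469373703 0.011930234308701868
162 141 144 145 149 143 143 145 146 147 149 150 147 146 146 148 151 148 152 130  71   6   5  10  29  39  40  37  40  36  35  36  34  32 140 165 165 163 167 159 160 | 212 211 211 215 213 218 222 222 220 216 216 219 223 221 188 119  89  96 103 114 119 141 145 142 142 140 142 143 142 218 255 255 255 255
163 129 128 134 137 132 135 137 146 147 143 139 131 128 125 138 145 150 146  69  14   3   8  14  30  37  37  40  37  37  39  33  31  51 159 168 182 185 187 182 176 | 195 193 195 204 213 209 196 189 182 183 189 200 204 209 163 106  97 101 107 111 111 143 147 145 144 145 141 140 156 255 255 249 233 233
164 123 119 120 128 130 127 122 139 140 137 127 123 125 131 136 145 148 135  53   8  10  10  12  32  42  36  40  40  37  38  37  27  36 161 189 190 186 193 186 186 | 183 186 193 193 186 173 163 155 159 165 180 185 193 178 125  92 102 107 109 113 115 140 145 145 143 146 144 141 157 228 237 208 177 165
165 115 119 114 117 128 125 123 130 131 128 127 124 127 132 137 140 141 104 
[... 8585 characters left out ...]
  64  65  65  66  67  61  65  69  60  55  55  67  67  64 105 150 152 155 137  78 102 126 120 125
194 164 162 161 161 162 162 162 137  54  27   8   4   0   4   8   8   8   8  18   4  11   8   9  17   9  12  16  94  11 151 171 171 166  91  59 144 144 149 157 160 | 205 205 208 125  52  47  67  68  69  67  64  68  67  67  70  69  68  68  58  59  59  62  63  65  70 142 154 152 155  95  86 135 124 132
195 132 111  99 145 161 160 160 143  93  23   4   8   4   8   8  11   8   8   4  11   4   4   8   9  19   4   8  98 128  97 165 173 168 112  50 122 146 146 148 162 | 200 204 211 144  63  44  64  67  65  66  66  67  67  64  63  67  66  67  62  58  55  57  66  68  82 105 147 153 152 107  77 132 143 147
```

Run:
```python
from h import *
print(order.sign_off())
```

```text
the job is handed in; nothing more can be done
None
```

I handed the job in at about 27 s with the post home in the socket and released. The lug plate is still gripped, pressing on the sloped face with about 10 N. Flushness was judged from forces and the side image (plate tilt close to the face's 0.38 rad), and the hand-in returned no verdict.

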